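Put the spice stand together with a ratchet wrench and fill it

TASK

Put the spice stand together: set the pocket tray down fully on the pegs of the dark foot, then fit the red-handled ratchet wrench over the square bolt on the tray's post and work it back and forth until the bolt has been tightened clockwise right up to its stop; use the wrench, never your fingers, on the bolt. Lay the wrench back along its black mat and stand every spice jar and the salt shaker that is there upright in a tray pocket of its own. Leave the other things on the worktop where they are.

Things in the scene. Friction and masses are not known exactly. Their poses are not given: they have to be found in the camera images.
- foot: Foot of the stand, fixed: dark wooden board 170 x 170, 30 high; origin at the centre of its underside, z up. Two upright brass pegs, 12 dia, 26 tall (straight for 17, then tapered), stand on its top at x 0, y +55 and -55. Behind (+x) an upright back panel at x 126 to 138, 140 wide, 130 high, keeps the wrench from going right round.
- tray: Loose tray, 0.5-0.8 kg: light wooden plate 200 (x) x 160 (y) x 10; origin at the centre of its underside. Two holes, 15 square, at x 0, y +55 and -55, fit the foot's pegs either way round; seated, its origin is 30 above the foot's. Grip it by the central square post, 36 x 36, top 70 above the origin, closing along the tray's y (room there: pockets begin at x +-34).
- pocket_1 (a point): Middle of the floor of the aluminium pocket at tray x +66, y +46, 10 above the tray's underside. All four pockets are 56 x 56 inside, walls 4 thick reaching 25 above the floor.
- pocket_2 (a point): Middle of the floor of the pocket at tray x +66, y -46.
- pocket_3 (a point): Middle of the floor of the pocket at tray x -66, y +46.
- pocket_4 (a point): Middle of the floor of the pocket at tray x -66, y -46.
- bolt_head: Square steel bolt head, captive on top of the tray's post, turning about the tray's upright axis: 18 x 18 across flats, square to this body's x and y, with a 14 x 14 step and a red dot on top. It reaches 15 above the post; origin on its axis at the post's top. Turn it with the wrench only.
- bolt_base (a point): On the bolt's axis at the top face of the post, 70 above the tray origin: where the underside of the wrench comes to rest.
- bolt (a joint): Turn of the bolt, rad, growing clockwise seen from above. Starts loose at 0 to 0.9; hard stop (tight) at 5.0. Stiff friction of 0.30 N m all the way, so it stays where it is left.
- wrench: Loose ratchet wrench, 0.28 kg, lying the same side up as it is used. Origin at the centre of the round head's underside; head 54 dia, 24 high. The handle runs to -x: shank, then red grip 18 wide, 24 high (z 0 to 24), x -70 to -175. Swung clockwise from above it drives its socket (15 teeth, 24 deg each, so up to 24 deg is lost, plus 7 deg play each way); swung back it clicks freely.
- socket (a point): Centre of the underside of the wrench's square socket (20 x 20, right through the head); turns with the toothed hub; x and y are square to its flats. It fits the bolt every quarter turn, to about 6 deg. Fully on, it is level with the top of the post.
- wrench_grip (a point): Point to grip on the red handle, 120 behind the head's centre (wrench x = -120), 12 above the underside; axes are the wrench's.
- wrench_mid (a point): Middle of the wrench's length, on its underside (wrench x = -74).
- tool_mat: Fixed black rubber mat for the wrench, 230 (x) x 85 (y) x 4 thick; origin at the centre of its underside. The wrench starts lying along it, handle to the mat's -x.
- spice_1: spice jar, glass with red-green label and mustard-yellow cap, 42 dia x 106 mm tall; origin at the centre of its base. One of the items to load; may be absent (None).
- spice_2: spice jar, glass with green label and black cap, 40 dia x 105 mm tall; origin at the centre of its base. One of the items to load; may be absent (None).
- spice_3: spice jar, white and dark label with red cap, 44 dia x 105 mm tall; origin at the centre of its base. One of the items to load; may be absent (None).
- salt_shaker: glass salt shaker with grey domed top, 44 dia x 90 mm tall; origin at the centre of its base. One of the items to load; may be absent (None).
- jam_jar: round glass jam jar with a white lid, 68 dia x 90 mm tall; origin at its underside. Not part of the job, leave it alone.
- fish_tin: flat blue and yellow tin, 63 x 105 x 25 mm; origin at its underside. Not part of the job, leave it alone.
- matchbox: small yellow matchbox, 36 x 56 x 16 mm; origin at its underside. Not part of the job, leave it alone.
- garlic_a: white garlic bulb, about 60 mm dia; origin at its underside. Not part of the job, leave it alone.
- egg_timer: red and white round kitchen timer, 66 dia x 62 mm tall; origin at its underside. Not part of the job, leave it alone.
Things that resemble listed ones, but are neither listed nor needed, are in the scene too. What is shaped like the salt_shaker but purple is not meant.

How it is judged:
By the outcome, as a careful person would: the job done as asked, in the order asked, and still so for the second after the job is handed in, with the robot touching nothing.
Of spice_1, spice_2, spice_3, salt_shaker only 2 to 4 are there at a start; the rules pass over those that are not, and their reading is None.
At some moment in a run one of wrench may be knocked a few centimetres aside while the robot is not near it.
It also fails if it takes over 210 s, if anything falls off the work surface, if the arm or the gripper's body presses on something with over 40 N, if the wrist force passes 120 N, or if a joint passes its speed limit or range.

ROBOT

A 6-joint arm with a two-finger parallel gripper is mounted at the origin on a cart in front of the work surface, level with it; the furniture and walls round the work are solid. World frame = base frame: x ahead of the robot, y to its left, z up, the work surface at z = 0. Lengths are in m, angles in rad, forces in N, time in s.
With the tool pointing down it reaches from about 0.35 to 0.775 m from the base axis. Payload 5.5 kg.
Tool frame: the origin (TCP) lies at the very end of the fingers, on their centre line; the grasp point (between the pads) lies 19 mm behind it; z points along the fingers, y is the line along which they close (so a half turn about z gives the same grasp; the last joint's range is limited). The gripper opens to 85 mm and grips with 20 to 120 N. Pads are 22 mm wide; open, the fingers measure 114 mm over their backs; the gripper's body (76 mm by 85 mm) begins 54 mm behind the grasp point. The pads swing forward as they close: fully open they stand 13 mm farther back than shut.
Start: joints at [1.167, 0.313, 0.046, 1.304, 0, 1.431], TCP at [0.15, 0.555, 0.231] pointing down, gripper open.
Joint ranges: [-2.76, 2.76], [-0.86, 1.69], [-1.03, 1.26], [-2.2, 2.34], [-1.47, 1.5], [-3.14, 3.14]. Speed limits (rad/s): [2.57, 2.57, 3.14, 3.14, 3.14, 3.14].

INTERFACE

Orientations are given as a unit quaternion [w, x, y, z].
In Python, from workcell import env, cams, ticket, spotter gives the robot as it stands.
- The arm moves only by the tool jog_arm, never from a script. Its argument "increments" is a list that holds one entry, the list of rows, each a list of 7 numbers: the shift along the tool's x, y, z in units of 0.25 m (1.0 is 0.25 m), then the turn, a rotation vector about the tool's x, y, z in units of 180 degrees (1.0 is 180 degrees), then the closure in counts, from 0 (fully open) to 255 (shut). A call has 1 to 20 rows; each row shifts and turns the commanded pose from where the row before left it, along the tool's axes as they then stand; what a row does not reach is not made up. A row lasts 1/10 s, in which the tool goes at most 50 mm and 8.59 degrees, less where a joint would pass 70% of its speed; a pose out of reach is approached as far as the arm can. A call with a number of a shift or a turn outside -1 to 1 is refused whole. A call with a gripper value outside its range is refused whole. The fingers move at their own pace and stop on an object; "force" is the grip in N (left out, the last holds). Time passes only in rows, so rows that do not move let the fingers close. It gives the time, the measured TCP pose, the force, the opening and the grip force at its end, in the units of the state.
- env.get_state(): the state, without advancing time (a new reading comes with each control period).
- cams.read_camera(name): name is "scene" or "top"; returns a dict with "pixels" (420x560x3 uint8, red, green, blue), "fx", "fy", "cx", "cy" (pixels), "xyz" and "attitude" of the camera in the world. Camera axes: x right, y down, z forward; pixel columns grow to the right and rows downward; lengths in m; the calibration is good to about 2 mm. A picture is of the moment at which its call begins. There is no depth.
- ticket.hand_in(): hands the job in; it is judged then, once.
Trained networks look in the newest picture that a camera, given by its name, has taken for a name from the list of things; names that differ only in an ending like _2 or _b are one class to them, and where a whole thing is asked for, a point or a joint stands for the part that bears it (a point fixed in the world has none). Each returns a list of dicts, best first, with "conf" (0 to 1); they miss things now and then, are a little off and sometimes report something else, mostly with a low value. They report only what shows in the picture. A call takes as long as a camera call. They do not tell look-alikes from the thing itself.
- spotter.find_in(target, camera): "uv" ([column, row] in pixels, amid what is visible of it).
- spotter.cut_out(target, camera): "region" (420x560 bool, what is visible of it) and "uv" ([column, row] in pixels, amid what is visible of it).
- spotter.landmark_of(target, camera): "uv" ([column, row] in pixels: a listed point, or the origin of a listed thing).
The state is a dict: "clock": time; "joint_pos": joint angles; "qvel": joint speeds; "tau": joint torques, N m; "tcp_pos": TCP position; "orientation": TCP orientation; "wrist_force": force on the tool from outside, world axes, zero at the start; "ft_torque": the same for the moment, N m; "finger_gap": finger opening in m; "grip_force": force on a finger pad.
Only numpy, scipy, OpenCV 4.12 (cv2) and the standard library are available. Lean on these libraries where they do the work, as an engineer would, in place of code of your own. Each camera call takes 0.05 s, during which the arm holds its last target. There are 200 camera calls.

## Working session

There is one attempt and no reset: what is moved stays moved. The work goes in short steps, Python scripts to look and compute and a tool call to move; the robot and the scene stay as the last step left them, time stands still between calls to the robot, and variables do not carry over. Pictures are saved under pics/ and viewed, at most 14 in all, crops included, and the job is handed in when it is done.

Besides the shell and the picture viewer there is one more tool, called after "Call:" as name([rows], argument=value, ...), one row to a line, values as JSON. jog_arm: Moves the arm, as the interface text tells. Shifts and turns lie within -1 to 1; 1 stands for 0.25 m of shift or 180 degrees of turn. Its arguments: {"type":"object","properties":{"increments":{"type":"array"},"force":{"type":"number"}},"required":["increments"]}

```bash
ls; mkdir -p pics
cat > h.py <<'E'
import numpy as np,cv2
from scipy.spatial.transform import Rotation as R
from workcell import env,cams,ticket,spotter
def q2R(q): return R.from_quat([q[1],q[2],q[3],q[0]]).as_matrix()
def cam(n):
    c=cams.read_camera(n); a=np.array(c['attitude'],float)
    c['R']=a if a.shape==(3,3) else q2R(a); return c
def ray(c,uv):
    d=c['R']@np.array([(uv[0]-c['cx'])/c['fx'],(uv[1]-c['cy'])/c['fy'],1]); return np.array(c['xyz']),d
def atz(c,uv,z):
    p,d=ray(c,uv); return p+d*(z-p[2])/d[2]
def proj(c,P):
    p=c['R'].T@(np.array(P)-c['xyz']); return np.array([c['fx']*p[0]/p[2]+c['cx'],c['fy']*p[1]/p[2]+c['cy']])
def tri(L):
    A=np.zeros((3,3));b=np.zeros(3)
    for c,uv in L:
        p,d=ray(c,uv);d=d/np.linalg.norm(d);M=np.eye(3)-np.outer(d,d);A+=M;b+=M@p
    x=np.linalg.solve(A,b); return x
def save(c,n,crop=None,s=1):
    im=c['pixels'][:,:,::-1]
    if crop: u0,v0,u1,v1=crop; im=im[v0:v1,u0:u1]
    cv2.imwrite('pics/'+n,cv2.resize(im,None,fx=s,fy=s,interpolation=cv2.INTER_CUBIC))
E
python3 - <<'E'
from h import *
np.set_printoptions(precision=3,suppress=True)
s=env.get_state();print(s)
S=cam('scene');T=cam('top')
for c in(S,T):print(c['fx'],c['cx'],c['cy'],c['xyz'],c['attitude'])
save(S,'s0.png',s=1.4);save(T,'t0.png',s=1.4)
for n in 'foot tray pocket_1 bolt_head bolt_base wrench socket wrench_grip wrench_mid tool_mat spice_1 spice_2 spice_3 salt_shaker'.split():
  for k,c in(('scene',S),('top',T)):
    r=spotter.landmark_of(n,k);print(n,k,[(np.round(x['uv'],1).tolist(),round(x['conf'],2)) for x in r[:5]])
E
```

```text
pics
{'clock': 0.0, 'joint_pos': array([ 1.167,  0.314,  0.045,  1.304, -0.   ,  1.431]), 'qvel': array([-0.   ,  0.002, -0.   , -0.   ,  0.001, -0.001]), 'tau': array([ -0.   , -48.063,  29.853,   0.019,  -0.   ,  -0.   ]), 'tcp_pos': array([0.15 , 0.555, 0.23 ]), 'orientation': array([-0.   ,  0.132,  0.991, -0.001]), 'wrist_force': array([ 0.022,  0.017, -0.582]), 'ft_torque': array([-0.059, -0.006, -0.051]), 'grip_force': 0.0, 'finger_gap': 0.08574158251730453}
406.9168362410722 275.2382912397245 210.3600142948773 [ 0.031 -0.756  0.882] [-0.409  0.874 -0.235  0.113]
388.09762043560704 276.5631309283063 209.30640094458053 [0.355 0.079 1.364] [-0.05   0.708 -0.703  0.042]
foot scene [([298.2, 240.9], 0.78)]
foot top [([306.2, 203.8], 0.58)]
tray scene [([222.6, 198.2], 0.66)]
tray top [([210.9, 231.0], 0.7)]
pocket_1 scene [([204.8, 194.1], 0.97), ([233.4, 181.4], 0.96), ([246.8, 192.7], 0.83), ([213.5, 204.9], 0.68)]
pocket_1 top [([223.3, 211.8], 0.95), ([201.5, 256.1], 0.76), ([231.0, 250.6], 0.63)]
bolt_head scene [([221.3, 180.8], 0.49)]
bolt_head top [([210.3, 230.6], 0.36)]

[... 396 characters left out ...]
 0.97), ([225.6, 161.5], 0.58)]
wrench_mid top [([368.2, 234.6], 0.94), ([366.3, 209.3], 0.62), ([307.4, 204.3], 0.47)]
tool_mat scene [([316.2, 304.6], 0.97)]
tool_mat top [([369.0, 225.9], 0.89), ([232.6, 246.8], 0.39)]
spice_1 scene [([376.1, 288.9], 0.72)]
spice_1 top [([383.2, 180.0], 0.62), ([411.8, 160.9], 0.41)]
spice_2 scene [([376.1, 288.9], 0.72)]
spice_2 top [([383.2, 180.0], 0.62), ([411.8, 160.9], 0.41)]
spice_3 scene [([376.1, 288.9], 0.72)]
spice_3 top [([383.2, 180.0], 0.62), ([411.8, 160.9], 0.41)]
salt_shaker scene [([344.7, 326.2], 0.72), ([246.1, 192.5], 0.29)]
salt_shaker top [([403.3, 228.3], 0.77), ([407.9, 191.4], 0.64), ([209.0, 229.9], 0.3), ([211.8, 230.1], 0.16)]
```

View pics/s0.png

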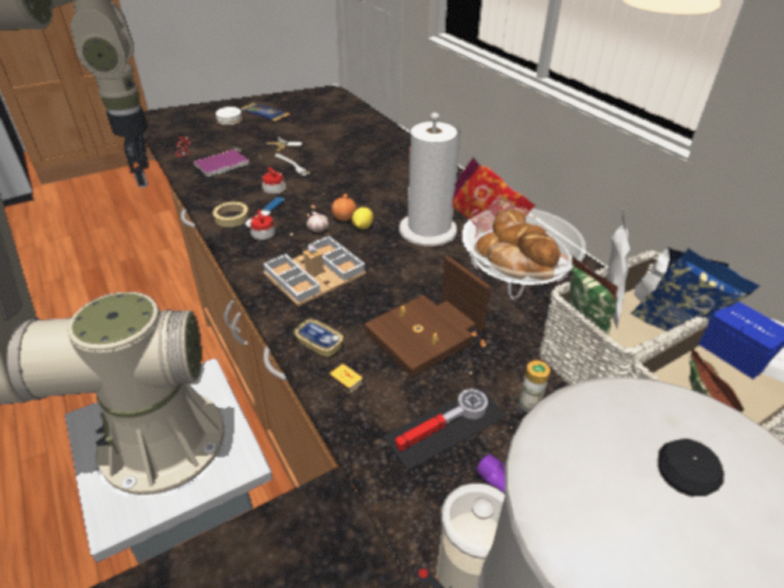

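View pics/t0.png

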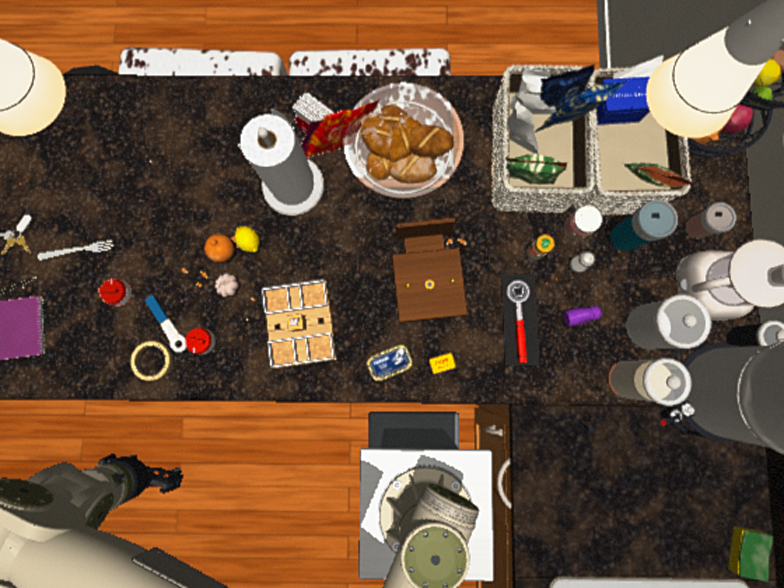

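The scene picture shows the tray at (224,193), the foot at (300,237), the wrench on its mat (315,302), a yellow-capped jar at (382,275) and a purple shaker lying at (350,338). The top picture shows a grey-topped shaker candidate at (416,186), a white lid at (419,155) and the jar at (388,174).

Run:
```python
from h import *
np.set_printoptions(precision=3,suppress=True)
S=cam('scene');T=cam('top')
a=T['pixels'][135:255,340:470][:,:,::-1];b=S['pixels'][240:360,330:460][:,:,::-1]
f=lambda x:cv2.resize(x,None,fx=4.5,fy=4.5,interpolation=cv2.INTER_CUBIC)
cv2.imwrite('pics/c1.png',cv2.resize(np.hstack([f(a)[:, :],f(b)]),None,fx=.68,fy=.68))
save(T,'c2.png',(180,150,350,270),4.5)
d={'foot':((298.2,240.9),(306.2,203.8)),'tray':((222.6,198.2),(210.9,231)),'sock':((337.1,293.2),(368.8,206.9)),'grip':((298.5,306.8),(368.9,244.4)),'mid':((315.6,302),(368.2,234.6)),'mat':((316.2,304.6),(369,225.9)),'spice':((376.1,288.9),(383.2,180)),'boltbase':((223.9,179.1),(209.9,230.8))}
for k,(s,t) in d.items(): print(k,tri([(S,s),(T,t)]))
print('z0',atz(T,(416,186),0),atz(T,(407.9,191.4),0))
for n in ['wrench','tray','tool_mat','foot','salt_shaker','spice_1','bolt_head']:
  for k in ('scene','top'):
    for r in spotter.cut_out(n,k)[:4]:
      m=r['region'].astype(np.uint8);ys,xs=np.nonzero(m);print(n,k,round(r['conf'],2),r['uv'],m.sum(),[np.round(v,1) for v in cv2.minAreaRect(np.c_[xs,ys].astype(np.float32))])
```

```text
foot [ 0.553 -0.01   0.005]
tray [ 0.453  0.33  -0.019]
sock [ 0.542 -0.23  -0.002]
grip [ 0.413 -0.226  0.017]
mid [ 0.454 -0.229  0.012]
mat [ 0.474 -0.23  -0.008]
spice [ 0.636 -0.28   0.011]
boltbase [0.453 0.315 0.074]
z0 [ 0.62 -0.4   0.  ] [ 0.6  -0.37  0.  ]
wrench scene 0.64 [319.5, 296.4] 767 [array([313.8, 298.7]), array([20.6, 71.8]), np.float64(67.1)]
wrench top 0.78 [371.0, 217.3] 439 [array([369. , 228.5]), array([57., 16.]), np.float64(90.0)]
tray scene 0.76 [224.1, 194.3] 1952 [array([224.9, 193. ]), array([36.9, 65.5]), np.float64(66.0)]
tray scene 0.74 [323.8, 296.6] 828 [array([313.8, 298.1]), array([21.9, 72.1]), np.float64(67.8)]
tray top 0.94 [212.5, 230.3] 2613 [array([212.7, 231.3]), array([57.6, 47.3]), np.float64(82.9)]
tray top 0.56 [142.0, 243.0] 315 [array([142., 243.]), array([18., 20.]), np.float64(90.0)]
tool_mat scene 0.62 [315.1, 306.0] 1524 [array([318.2, 304.5]), array([29.6, 83.6]), np.float64(62.0)]
tool_mat scene 0.5 [379.7, 277.8] 534 [array([381.2, 276.1]), array([16.3, 37.4]), np.float64(15.9)]
tool_mat scene 0.19 [221.9, 194.7] 2011 [array(
[... 967 characters left out ...]
1 scene 0.67 [322.1, 297.4] 810 [array([313.9, 298.4]), array([21.4, 72.2]), np.float64(66.9)]
spice_1 scene 0.34 [226.1, 243.6] 568 [array([227.6, 240.8]), array([33. , 19.5]), np.float64(28.6)]
spice_1 top 0.63 [386.2, 178.8] 227 [array([384.5, 177. ]), array([12. , 20.5]), np.float64(45.0)]
spice_1 top 0.48 [162.5, 205.4] 211 [array([161.3, 203.4]), array([15.8, 15.8]), np.float64(68.2)]
bolt_head scene 0.54 [224.5, 194.3] 1990 [array([224.4, 192.3]), array([37.5, 66.2]), np.float64(64.5)]
bolt_head top 0.62 [418.5, 157.9] 496 [array([415.5, 159. ]), array([20.5, 27.6]), np.float64(45.0)]
bolt_head top 0.26 [211.4, 233.8] 2630 [array([212.7, 231.2]), array([57.9, 47.4]), np.float64(82.6)]
```

View pics/c1.png

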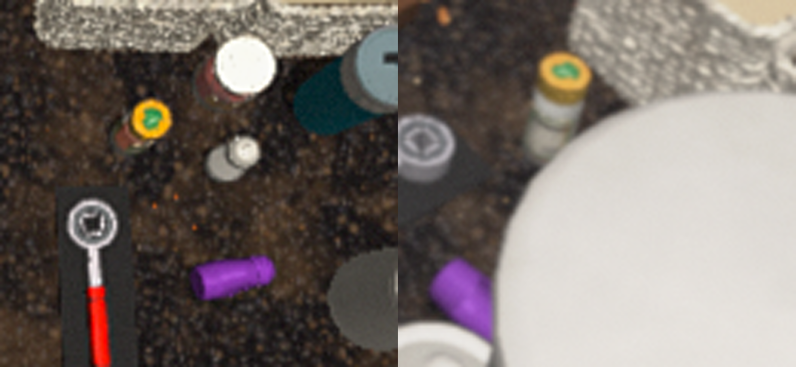

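View pics/c2.png

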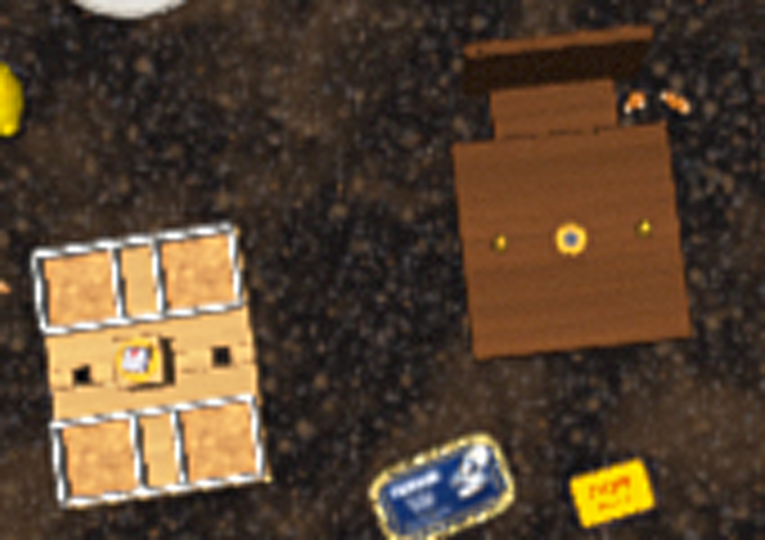

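The crops confirm it. Lying purple shaker top(415,224): wrong colour. Upright grey-domed glass shaker top(415,186): the salt_shaker. Yellow-capped red/green jar top(385,177): spice_1. White lid (419,155): jam jar. Spice_2 and spice_3 are absent. Next I get sub-pixel positions for the holes, pegs and ring.

```bash
cat > feat.py <<'E'
from h import *
def cen(c,uv,r,w):
    """weighted centroid, w(rgb float)->weight, iterated window"""
    uv=np.array(uv,float)
    for _ in range(5):
        u0,v0=np.round(uv).astype(int); u,v=np.meshgrid(np.arange(u0-r,u0+r+1),np.arange(v0-r,v0+r+1))
        W=w(c['pixels'][v0-r:v0+r+1,u0-r:u0+r+1].astype(float)); W=np.clip(W,0,None)
        uv=np.array([(W*u).sum(),(W*v).sum()])/W.sum()
    return uv
dark=lambda p:110-p.mean(2)
yel=lambda p:(p[...,0]-p[...,2])+(p[...,1]-p[...,2])-70
E
python3 - <<'E'
from feat import *
np.set_printoptions(precision=4,suppress=True)
T=cam('top');S=cam('scene')
h1=cen(T,(198.2,233.6),2,dark);h2=cen(T,(229.1,229.1),2,dark)
p1=cen(T,(291.1,204),2,yel);p2=cen(T,(323.3,200.7),2,yel)
g=cen(T,(306.9,203.1),4,yel)
for n,uv,z in(('h1',h1,.01),('h2',h2,.01),('p1',p1,.05),('p2',p2,.05),('ring',g,.03)):
  P=atz(T,uv,z);print(n,uv,P)
H1,H2=atz(T,h1,.008),atz(T,h2,.008);P1,P2=atz(T,p1,.048),atz(T,p2,.048)
for a,b in((H1,H2),(P1,P2)): d=a-b;print('len',np.linalg.norm(d),'mid',(a+b)/2,'yaw',np.degrees(np.arctan2(-d[0],d[1])))
# ring via scene
save(S,'s1.png',(180,165,360,270),4.4)
print(proj(S,[.553,-.01,.03]))
E
```

```text
h1 [197.7899 232.99  ] [0.4455 0.3702 0.01  ]
h2 [228.7853 228.6041] [0.4617 0.262  0.01  ]
p1 [290.9786 203.7973] [0.5452 0.0457 0.05  ]
p2 [322.9955 200.6402] [ 0.5568 -0.0637  0.05  ]
ring [306.6569 202.7842] [ 0.552  -0.0092  0.03  ]
len 0.10957181037767234 mid [0.4537 0.3164 0.008 ] yaw 8.52441454553083
len 0.1101819963025328 mid [ 0.5513 -0.0091  0.048 ] yaw 6.095594969465864
[298.3374 235.1142]
```

View pics/s1.png

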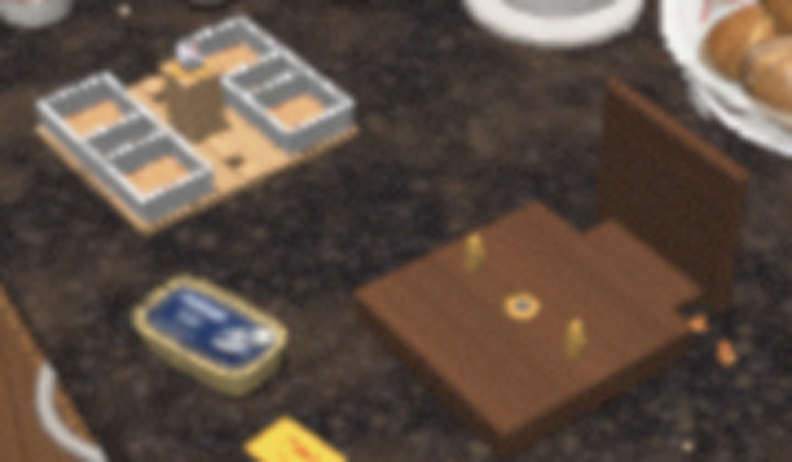

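```bash
cat > go.py <<'E'
import sys
from h import *
from math import *
def go(x,y,z,yaw,vmax=.04):
    s=env.get_state();p=s['tcp_pos'];M=q2R(s['orientation'])
    cy=degrees(atan2(-M[0,1],M[1,1])); d=M.T@(np.array([x,y,p[2]])-p); L=hypot(d[0],d[1])
    dy=yaw-cy
    n=max(1,ceil(L/vmax)); m=max(ceil(abs(dy)/7.5),ceil(abs(z-p[2])/vmax),1)
    print('now',np.round(p,4),'yaw %.2f'%cy,'tilt',np.round(M[:,2],3),'gap %.4f'%s['finger_gap'],'F',np.round(s['wrist_force'],1),'t %.1f'%s['clock'])
    print('XY total',np.round(d/.25,4),'->',n,'x',np.round(d/n/.25,4).tolist())
    print('Z/yaw total %.4f %.4f'%((p[2]-z)/.25,-dy/180),'->',m,'x z %.4f rz %.4f'%((p[2]-z)/.25/m,-dy/180/m))
if __name__=='__main__':
    np.set_printoptions(suppress=True); go(*map(float,sys.argv[1:]))
E
python3 go.py .4537 .3164 .13 8.5
```

```text
now [0.15   0.5551 0.2313] yaw -15.12 tilt [ 0.  0. -1.] gap 0.0854 F [ 0.7 -0.4 -0.3] t 2.4
XY total [-1.422  -0.6051 -0.0001] -> 10 x [-0.1422, -0.0605, -0.0]
Z/yaw total 0.4053 -0.1312 -> 4 x z 0.1013 rz -0.0328
```

Call:
jog_arm([
  [[-0.1422, -0.0605, 0, 0, 0, 0, 0], [-0.1422, -0.0605, 0, 0, 0, 0, 0], [-0.1422, -0.0605, 0, 0, 0, 0, 0], [-0.1422, -0.0605, 0, 0, 0, 0, 0], [-0.1422, -0.0605, 0, 0, 0, 0, 0], [-0.1422, -0.0605, 0, 0, 0, 0, 0], [-0.1422, -0.0605, 0, 0, 0, 0, 0], [-0.1422, -0.0605, 0, 0, 0, 0, 0], [-0.1422, -0.0605, 0, 0, 0, 0, 0], [-0.1422, -0.0605, 0, 0, 0, 0, 0], [0, 0, 0.1013, 0, 0, -0.0328, 0], [0, 0, 0.1013, 0, 0, -0.0328, 0], [0, 0, 0.1013, 0, 0, -0.0328, 0], [0, 0, 0.1013, 0, 0, -0.0328, 0], [0, 0, 0, 0, 0, 0, 0], [0, 0, 0, 0, 0, 0, 0], [0, 0, 0, 0, 0, 0, 0]],
], force=60)

```text
clock: 4.1
tcp_pos: [0.4546, 0.317, 0.1316]
orientation: [0.001, -0.073, 0.997, 0.0]
wrist_force: [-0.5, 1.0, 0.1]
finger_gap: 0.0852
grip_force: 0.0
```

```bash
python3 go.py .4537 .3164 .030 8.5
```

```text
now [0.4546 0.317  0.1316] yaw 8.41 tilt [ 0.002  0.001 -1.   ] gap 0.0852 F [-0.5  1.   0.1] t 4.1
XY total [ 0.0041 -0.0017 -0.    ] -> 1 x [0.0041, -0.0017, -0.0]
Z/yaw total 0.4065 -0.0005 -> 3 x z 0.1355 rz -0.0002
```

Call:
jog_arm([
  [[0.0041, -0.0017, 0.1, 0, 0, 0, 0], [0, 0, 0.1, 0, 0, 0, 0], [0, 0, 0.1, 0, 0, 0, 0], [0, 0, 0.0665, 0, 0, 0, 0], [0, 0, 0.04, 0, 0, 0, 0], [0, 0, 0, 0, 0, 0, 255], [0, 0, 0, 0, 0, 0, 255], [0, 0, 0, 0, 0, 0, 255], [0, 0, 0, 0, 0, 0, 255], [0, 0, 0, 0, 0, 0, 255], [0, 0, 0, 0, 0, 0, 255], [0, 0, 0, 0, 0, 0, 255], [0, 0, 0, 0, 0, 0, 255], [0, 0, 0, 0, 0, 0, 255], [0, 0, 0, 0, 0, 0, 255]],
], force=60)

```text
clock: 5.6
tcp_pos: [0.4538, 0.3169, 0.0299]
orientation: [0.001, -0.074, 0.997, 0.001]
wrist_force: [-1.4, 2.8, 6.9]
finger_gap: 0.0349
grip_force: 62.4
```

```bash
python3 go.py .5513 -.0091 .13 6.1
```

```text
now [0.4538 0.3169 0.0299] yaw 8.51 tilt [ 0.002  0.002 -1.   ] gap 0.0349 F [-1.4  2.8  6.9] t 5.6
XY total [-0.1927 -1.3474 -0.002 ] -> 9 x [-0.0214, -0.1497, -0.0002]
Z/yaw total -0.4004 0.0134 -> 3 x z -0.1335 rz 0.0045
```

Call:
jog_arm([
  [[0, 0, -0.05, 0, 0, 0, 255], [0, 0, -0.1, 0, 0, 0, 255], [0, 0, -0.1, 0, 0, 0, 255], [0, 0, -0.1, 0, 0, 0, 255], [0, 0, -0.05, 0, 0, 0, 255], [-0.01, -0.0697, 0, 0, 0, 0, 255], [-0.0214, -0.1497, 0, 0, 0, 0, 255], [-0.0214, -0.1497, 0, 0, 0, 0, 255], [-0.0214, -0.1497, 0, 0, 0, 0, 255], [-0.0214, -0.1497, 0, 0, 0, 0, 255], [-0.0214, -0.1497, 0, 0, 0, 0, 255], [-0.0214, -0.1497, 0, 0, 0, 0, 255], [-0.0214, -0.1497, 0, 0, 0, 0, 255], [-0.0214, -0.1497, 0, 0, 0, 0, 255], [-0.0114, -0.08, 0, 0, 0, 0.0134, 255], [0, 0, 0, 0, 0, 0, 255], [0, 0, 0, 0, 0, 0, 255], [0, 0, 0, 0, 0, 0, 255], [0, 0, 0, 0, 0, 0, 255]],
])

```text
clock: 7.5
tcp_pos: [0.5495, -0.0091, 0.128]
orientation: [-0.001, -0.054, 0.999, 0.0]
wrist_force: [0.0, 0.6, -7.5]
finger_gap: 0.0353
grip_force: 62.8
```

```bash
python3 go.py .5513 -.0091 .09 6.1
python3 - <<'E'
from h import *
T=cam('top');S=cam('scene')
a=T['pixels'][150:250,250:365][:,:,::-1];b=S['pixels'][170:270,240:370][:,:,::-1]
f=lambda x:cv2.resize(x,None,fx=3.25,fy=3.25*1.6,interpolation=cv2.INTER_CUBIC)
cv2.imwrite('pics/c3.png',np.hstack([f(a),f(b)]))
E
```

```text
now [ 0.5495 -0.0091  0.128 ] yaw 6.18 tilt [-0.001  0.    -1.   ] gap 0.0353 F [ 0.   0.6 -7.5] t 7.5
XY total [-0.0073 -0.0006 -0.    ] -> 1 x [-0.0073, -0.0006, -0.0]
Z/yaw total 0.1520 0.0004 -> 1 x z 0.1520 rz 0.0004
```

View pics/c3.png

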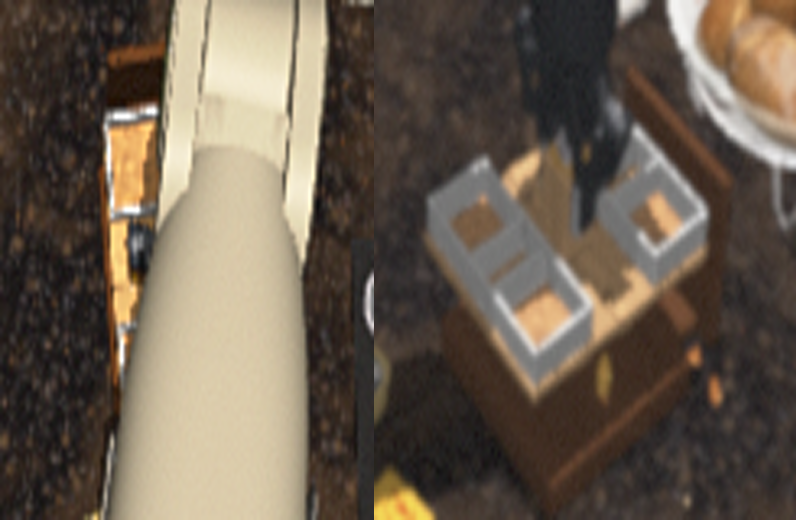

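The arm hides the top view. In the scene view the tray hangs level above the foot with its front peg at scene(314,242). I lower it gently and watch the force.

Call:
jog_arm([
  [[-0.0073, -0.0006, 0.05, 0, 0, 0.0004, 255], [0, 0, 0.05, 0, 0, 0, 255], [0, 0, 0.05, 0, 0, 0, 255], [0, 0, 0.02, 0, 0, 0, 255], [0, 0, 0.02, 0, 0, 0, 255], [0, 0, 0.01, 0, 0, 0, 255], [0, 0, 0, 0, 0, 0, 255], [0, 0, 0, 0, 0, 0, 255]],
])

```text
clock: 8.4
tcp_pos: [0.5523, -0.0102, 0.0787]
orientation: [0.0, -0.052, 0.999, -0.0]
wrist_force: [-0.3, -0.1, -7.1]
finger_gap: 0.0353
grip_force: 62.9
```

```bash
python3 go.py .5513 -.0091 .060 6.1
```

```text
now [ 0.5523 -0.0102  0.0787] yaw 6.02 tilt [ 0.001 -0.    -1.   ] gap 0.0353 F [-0.3 -0.1 -7.1] t 8.4
XY total [ 0.0035  0.0047 -0.    ] -> 1 x [0.0035, 0.0047, -0.0]
Z/yaw total 0.0747 -0.0005 -> 1 x z 0.0747 rz -0.0005
```

Call:
jog_arm([
  [[0.0035, 0.0044, 0.01, 0, 0, 0, 255], [0, 0, 0.01, 0, 0, 0, 255], [0, 0, 0.01, 0, 0, 0, 255], [0, 0, 0.01, 0, 0, 0, 255], [0, 0, 0.01, 0, 0, 0, 255], [0, 0, 0.01, 0, 0, 0, 255], [0, 0, 0, 0, 0, 0, 255], [0, 0, 0, 0, 0, 0, 255]],
])

```text
clock: 9.2
tcp_pos: [0.5516, -0.0092, 0.0633]
orientation: [0.0, -0.053, 0.999, 0.0]
wrist_force: [4.3, 1.2, -9.6]
finger_gap: 0.0358
grip_force: 62.5
```

Call:
jog_arm([
  [[0, 0, 0.006, 0, 0, 0, 255], [0, 0, 0.006, 0, 0, 0, 255], [0, 0, 0.004, 0, 0, 0, 255], [0, 0, 0, 0, 0, 0, 255], [0, 0, 0, 0, 0, 0, 255]],
])

```text
clock: 9.7
tcp_pos: [0.5516, -0.0092, 0.06]
orientation: [0.001, -0.052, 0.999, -0.0]
wrist_force: [3.5, -1.7, 0.3]
finger_gap: 0.0354
grip_force: 63.4
```

Call:
jog_arm([
  [[0, 0, 0.004, 0, 0, 0, 255], [0, 0, 0, 0, 0, 0, 0], [0, 0, 0, 0, 0, 0, 0], [0, 0, 0, 0, 0, 0, 0], [0, 0, 0, 0, 0, 0, 0], [0, 0, 0, 0, 0, 0, 0], [0, 0, 0, 0, 0, 0, 0], [0, 0, -0.1, 0, 0, 0, 0], [0, 0, -0.15, 0, 0, 0, 0], [0, 0, -0.15, 0, 0, 0, 0], [0, 0, -0.15, 0, 0, 0, 0], [0, 0.15, -0.1, 0, 0, 0, 0], [0.05, 0.15, 0, 0, 0, 0, 0], [0.08, 0.15, 0, 0, 0, 0, 0], [0.08, 0.15, 0, 0, 0, 0, 0], [0.08, 0.15, 0, 0, 0, 0, 0], [0.08, 0.15, 0, 0, 0, 0, 0], [0.08, 0.15, 0, 0, 0, 0, 0], [0, 0, 0, 0, 0, 0, 0], [0, 0, 0, 0, 0, 0, 0]],
])

```text
clock: 11.7
tcp_pos: [0.4111, 0.2409, 0.221]
orientation: [0.0, -0.054, 0.999, -0.0]
wrist_force: [-0.2, -0.1, 0.1]
finger_gap: 0.0852
grip_force: 0.0
```

Run:
```python
from feat import *
np.set_printoptions(precision=4,suppress=True)
T=cam('top');S=cam('scene')
a=T['pixels'][160:235,265:355][:,:,::-1];b=T['pixels'][190:265,340:400][:,:,::-1];
f=lambda x:cv2.resize(x,None,fx=5.2,fy=5.2,interpolation=cv2.INTER_CUBIC)
cv2.imwrite('pics/c4.png',np.hstack([f(a),f(b)]))
print(env.get_state()['tcp_pos'],'pred uv tray', proj(T,[.5513,-.0091,.10]),proj(T,[.5513,-.0091,.115]))
for n in('bolt_base','bolt_head','socket','wrench','wrench_grip','wrench_mid'):
  L={k:spotter.landmark_of(n,k)[:3] for k in('scene','top')}
  for k in L:print(n,k,[(np.round(x['uv'],1).tolist(),round(x['conf'],2)) for x in L[k]])
for k in('scene','top'):
 for r in spotter.cut_out('wrench',k)[:2]:
  m=r['region'].astype(np.uint8);print(k,r['conf'],m.sum(),r['uv'])
# red grip by colour in top
p=T['pixels'].astype(int);m=((p[...,0]>120)&(p[...,1]<70)&(p[...,2]<70));m[:,:355]=0;m[:,390:]=0;m[:200]=0;m[270:]=0
v,u=np.nonzero(m);pts=np.array([atz(T,q,.02)[:2] for q in np.c_[u,v]]);c=pts.mean(0)
w,V=np.linalg.eigh(np.cov(pts.T));d=V[:,1]*np.sign(V[0,1]);t=(pts-c)@d;print('red',len(u),c,'axis deg',np.degrees(np.arctan2(d[1],d[0])),t.min(),t.max())
```

```text
[0.4121 0.2397 0.2209] pred uv tray [308.0375 199.8988] [308.357  199.1939]
bolt_base scene [([297.2, 215.9], 0.38)]
bolt_base top [([309.8, 197.3], 0.38)]
bolt_head scene [([296.1, 214.6], 0.44), ([317.0, 304.4], 0.21)]
bolt_head top [([310.5, 199.2], 0.39)]
socket scene [([316.6, 304.1], 0.73), ([340.1, 293.2], 0.46)]
socket top [([368.4, 209.5], 0.54)]
wrench scene [([333.4, 290.0], 0.97), ([270.8, 230.1], 0.72)]
wrench top [([367.2, 211.1], 0.84), ([367.5, 231.9], 0.18)]
wrench_grip scene [([302.7, 305.7], 0.96)]
wrench_grip top [([370.1, 244.1], 0.64)]
wrench_mid scene [([315.6, 302.7], 0.77), ([227.5, 160.1], 0.25)]
wrench_mid top [([370.0, 233.1], 0.7), ([315.6, 259.4], 0.54)]
scene 0.65 785 [317.9, 297.6]
top 0.69 2673 [309.7, 205.9]
top 0.6 434 [372.5, 220.1]
red 157 [ 0.4134 -0.235 ] axis deg 2.7913571996676954 -0.04982764305536434 0.05324516068483355
```

View pics/c4.png

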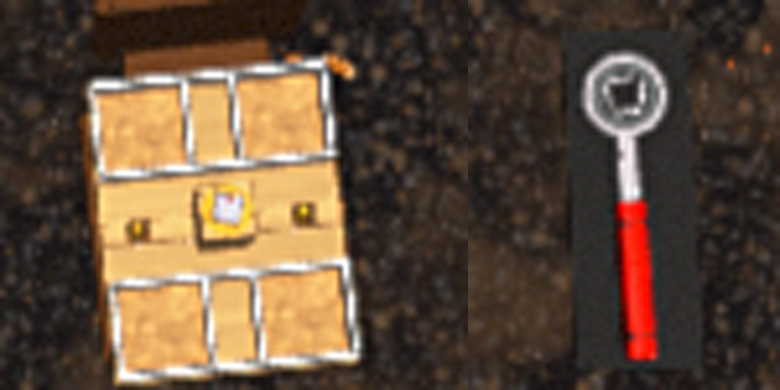

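Seated: both pegs show through the holes at top(291.5,204) and (323,201), and the bolt is at (308.5,200). The wrench head is at top(370,208), its handle running down to (371,257). Next I grip the wrench.

```bash
python3 - <<'E'
from h import *
T=cam('top')
h=atz(T,(370,208.1),.028);h0=atz(T,(370,208.1),.004);c=np.array([.4134,-.235,.02]);d=h-c
print(h,h0,np.degrees(np.arctan2(d[1],d[0])),np.linalg.norm(d[:2]))
print('bolt',atz(T,(308.5,200),.11))
E
python3 go.py .426 -.234 .06 2.8
```

```text
[ 0.53523256 -0.22845745  0.028     ] [ 0.53846631 -0.23397675  0.004     ] 3.0738961532593536 0.12200810598561986
bolt [ 0.5494249  -0.00991326  0.11      ]
now [0.4116 0.2402 0.2209] yaw 6.02 tilt [ 0.  0. -1.] gap 0.0854 F [-0.2 -0.3  0.4] t 12.6
XY total [ 0.1416 -1.8923 -0.0002] -> 12 x [0.0118, -0.1577, -0.0]
Z/yaw total 0.6436 0.0179 -> 5 x z 0.1287 rz 0.0036
```

Call:
jog_arm([
  [[0.0118, -0.1577, 0, 0, 0, 0, 0], [0.0118, -0.1577, 0, 0, 0, 0, 0], [0.0118, -0.1577, 0, 0, 0, 0, 0], [0.0118, -0.1577, 0, 0, 0, 0, 0], [0.0118, -0.1577, 0, 0, 0, 0, 0], [0.0118, -0.1577, 0, 0, 0, 0, 0], [0.0118, -0.1577, 0, 0, 0, 0, 0], [0.0118, -0.1577, 0, 0, 0, 0, 0], [0.0118, -0.1577, 0, 0, 0, 0, 0], [0.0118, -0.1577, 0, 0, 0, 0, 0], [0.0118, -0.1577, 0, 0, 0, 0, 0], [0.0118, -0.1577, 0, 0, 0, 0, 0], [0, 0, 0.1287, 0, 0, 0.0036, 0], [0, 0, 0.1287, 0, 0, 0.0036, 0], [0, 0, 0.1287, 0, 0, 0.0036, 0], [0, 0, 0.1287, 0, 0, 0.0036, 0], [0, 0, 0.1287, 0, 0, 0.0036, 0], [0, 0, 0, 0, 0, 0, 0], [0, 0, 0, 0, 0, 0, 0]],
], force=100)

```text
clock: 14.45
tcp_pos: [0.4258, -0.2338, 0.0602]
orientation: [-0.001, -0.024, 1.0, 0.0]
wrist_force: [-0.3, -0.0, -0.1]
finger_gap: 0.0855
grip_force: 0.0
```

```bash
python3 go.py .4254 -.234 .006 3
```

```text
now [ 0.4258 -0.2338  0.0602] yaw 2.80 tilt [-0.001  0.001 -1.   ] gap 0.0855 F [-0.3 -0.  -0.1] t 14.4
XY total [ 0.0016 -0.0009  0.    ] -> 1 x [0.0016, -0.0009, 0.0]
Z/yaw total 0.2166 -0.0011 -> 2 x z 0.1083 rz -0.0006
```

Call:
jog_arm([
  [[0.0016, -0.0009, 0.08, 0, 0, -0.001, 0], [0, 0, 0.08, 0, 0, 0, 0], [0, 0, 0.04, 0, 0, 0, 0], [0, 0, 0.0166, 0, 0, 0, 0], [0, 0, 0, 0, 0, 0, 255], [0, 0, 0, 0, 0, 0, 255], [0, 0, 0, 0, 0, 0, 255], [0, 0, 0, 0, 0, 0, 255], [0, 0, 0, 0, 0, 0, 255], [0, 0, 0, 0, 0, 0, 255], [0, 0, 0, 0, 0, 0, 255], [0, 0, 0, 0, 0, 0, 255], [0, 0, 0, 0, 0, 0, 255], [0, 0, 0, 0, 0, 0, 255]],
], force=100)

```text
clock: 15.85
tcp_pos: [0.4259, -0.2342, 0.0066]
orientation: [0.0, -0.026, 1.0, -0.0]
wrist_force: [-1.6, 1.4, 5.8]
finger_gap: 0.0162
grip_force: 98.3
```

```bash
python3 go.py .4254 -.234 .19 3
```

```text
now [ 0.4259 -0.2342  0.0066] yaw 2.98 tilt [ 0.001 -0.    -1.   ] gap 0.0162 F [-1.6  1.4  5.8] t 15.8
XY total [ 0.0021  0.0009 -0.    ] -> 1 x [0.0021, 0.0009, -0.0]
Z/yaw total -0.7336 -0.0001 -> 5 x z -0.1467 rz -0.0000
```

Call:
jog_arm([
  [[0, 0, -0.05, 0, 0, 0, 255], [0, 0, -0.1, 0, 0, 0, 255], [0, 0, -0.14, 0, 0, 0, 255], [0, 0, -0.15, 0, 0, 0, 255], [0, 0, -0.15, 0, 0, 0, 255], [0, 0, -0.1436, 0, 0, 0, 255], [0, 0, 0, 0, 0, -0.0413, 255], [0, 0, 0, 0, 0, -0.0413, 255], [0, 0, 0, 0, 0, -0.0413, 255], [0, 0, 0, 0, 0, -0.0413, 255], [0, 0, 0, 0, 0, -0.0413, 255], [0, 0, 0, 0, 0, -0.0413, 255], [0, 0, 0, 0, 0, -0.0413, 255], [0, 0, 0, 0, 0, -0.0413, 255], [0, 0, 0, 0, 0, -0.0413, 255], [0, 0, 0, 0, 0, 0, 255], [0, 0, 0, 0, 0, 0, 255], [0, 0, 0, 0, 0, 0, 255]],
])

```text
clock: 17.65
tcp_pos: [0.4255, -0.2342, 0.189]
orientation: [-0.0, -0.572, 0.82, 0.0]
wrist_force: [-0.5, 0.1, -2.8]
finger_gap: 0.0157
grip_force: 97.9
```

```bash
python3 go.py .5135 -.1123 .135 70
```

```text
now [ 0.4255 -0.2342  0.189 ] yaw 69.74 tilt [-0.  0. -1.] gap 0.0157 F [-0.5  0.1 -2.8] t 17.6
XY total [-0.5794 -0.1614  0.    ] -> 4 x [-0.1448, -0.0404, 0.0]
Z/yaw total 0.2162 -0.0014 -> 2 x z 0.1081 rz -0.0007
```

Call:
jog_arm([
  [[-0.1, -0.028, 0, 0, 0, 0, 255], [-0.1448, -0.0404, 0, 0, 0, 0, 255], [-0.1448, -0.0404, 0, 0, 0, 0, 255], [-0.1448, -0.0404, 0, 0, 0, 0, 255], [-0.045, -0.0122, 0, 0, 0, -0.0014, 255], [0, 0, 0.1, 0, 0, 0, 255], [0, 0, 0.08, 0, 0, 0, 255], [0, 0, 0.0362, 0, 0, 0, 255], [0, 0, 0, 0, 0, 0, 255], [0, 0, 0, 0, 0, 0, 255], [0, 0, 0, 0, 0, 0, 255]],
])

```text
clock: 18.75
tcp_pos: [0.5141, -0.1128, 0.1364]
orientation: [0.001, -0.574, 0.819, -0.001]
wrist_force: [0.6, -0.1, -2.1]
finger_gap: 0.0162
grip_force: 98.0
```

```bash
python3 go.py .5135 -.1123 .125 70;python3 - <<'E'
from h import *
T=cam('top');S=cam('scene')
print(proj(T,[.551,-.0094,.156]),proj(S,[.551,-.0094,.156]),proj(S,[.551,-.0094,.115]))
a=T['pixels'][150:250,270:350][:,:,::-1];b=S['pixels'][170:270,260:350][:,:,::-1]
f=lambda x:cv2.resize(x,None,fx=4.6,fy=4.6,interpolation=cv2.INTER_CUBIC)
cv2.imwrite('pics/c5.png',np.hstack([f(a),f(b)]))
E
```

```text
now [ 0.5141 -0.1128  0.1364] yaw 70.07 tilt [ 0.002 -0.001 -1.   ] gap 0.0162 F [ 0.6 -0.1 -2.1] t 18.8
XY total [-0.001   0.0028 -0.    ] -> 1 x [-0.001, 0.0028, -0.0]
Z/yaw total 0.0454 0.0004 -> 1 x z 0.0454 rz 0.0004
[309.36568921 197.27448439] [299.50787155 203.01700857] [298.88576919 213.97537732]
```

View pics/c5.png

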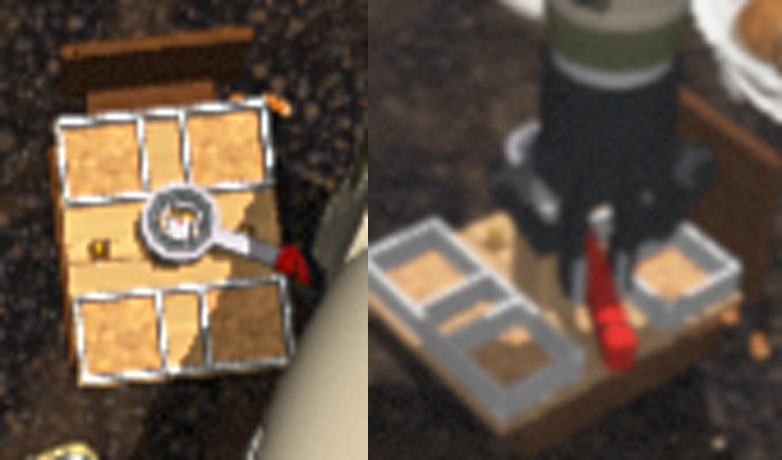

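The wrench head is at top(309.1,198.0), on the bolt axis, with the bolt's white top visible through the socket. I lower it onto the step.

Call:
jog_arm([
  [[-0.001, 0.0028, 0.02, 0, 0, 0, 255], [0, 0, 0.02, 0, 0, 0, 255], [0, 0, 0.02, 0, 0, 0, 255], [0, 0, 0.02, 0, 0, 0, 255], [0, 0, 0.01, 0, 0, 0, 255], [0, 0, 0, 0, 0, 0, 255], [0, 0, 0, 0, 0, 0, 255]],
])

```text
clock: 19.55
tcp_pos: [0.513, -0.1118, 0.113]
orientation: [0.0, -0.574, 0.819, -0.0]
wrist_force: [-0.7, -0.7, 1.0]
finger_gap: 0.0159
grip_force: 98.7
```

Call:
jog_arm([
  [[0, 0, 0.008, 0, 0, 0, 255], [0, 0, 0, 0, 0, 0, 255], [0, 0, 0, 0, 0, 0, 255]],
])

```text
clock: 19.85
tcp_pos: [0.5133, -0.112, 0.1117]
orientation: [0.001, -0.574, 0.819, -0.001]
wrist_force: [-2.9, -1.4, 6.8]
finger_gap: 0.0159
grip_force: 99.6
```

Call:
jog_arm([
  [[-0.0006, 0.0229, 0, 0, 0, 0.01667, 255], [-0.0006, 0.0229, 0, 0, 0, 0.01667, 255], [-0.0006, 0.0229, 0, 0, 0, 0.01667, 255], [-0.0006, 0.0229, 0, 0, 0, 0.01667, 255], [-0.0006, 0.0229, 0, 0, 0, 0.01667, 255], [-0.0006, 0.0229, 0, 0, 0, 0.01667, 255], [-0.0006, 0.0229, 0, 0, 0, 0.01667, 255], [-0.0006, 0.0229, 0, 0, 0, 0.01667, 255], [0, 0, 0, 0, 0, 0, 255], [0, 0, 0, 0, 0, 0, 255]],
])

```text
clock: 20.85
tcp_pos: [0.4756, -0.0887, 0.1117]
orientation: [0.001, -0.392, 0.92, -0.002]
wrist_force: [-0.5, -5.4, 6.5]
finger_gap: 0.0162
grip_force: 99.2
```

```bash
cat > arc.py <<'E'
from go import *
import sys
th=float(sys.argv[1]);r=.1095
go(.551+r*cos(radians(th)),-.0094+r*sin(radians(th)),float(sys.argv[2]),th-180)
print('torque',np.round(env.get_state()['ft_torque'],2))
E
python3 arc.py 226 .103
```

```text
now [ 0.4756 -0.0887  0.1117] yaw 46.13 tilt [ 0.003 -0.002 -1.   ] gap 0.0162 F [-0.5 -5.4  6.5] t 20.9
XY total [ 0.0002  0.0035 -0.    ] -> 1 x [0.0002, 0.0035, -0.0]
Z/yaw total 0.0350 0.0007 -> 1 x z 0.0350 rz 0.0007
torque [-0.48 -0.41 -0.28]
```

Call:
jog_arm([
  [[0, 0.0035, -0.004, 0, 0, 0, 255], [-0.0006, 0.0229, 0, 0, 0, 0.01667, 255], [-0.0006, 0.0229, 0, 0, 0, 0.01667, 255], [-0.0006, 0.0229, 0, 0, 0, 0.01667, 255], [-0.0006, 0.0229, 0, 0, 0, 0.01667, 255], [-0.0006, 0.0229, 0, 0, 0, 0.01667, 255], [-0.0006, 0.0229, 0, 0, 0, 0.01667, 255], [-0.0006, 0.0229, 0, 0, 0, 0.01667, 255], [-0.0006, 0.0229, 0, 0, 0, 0.01667, 255], [0, 0, 0, 0, 0, 0, 255], [0, 0, 0, 0, 0, 0, 255]],
])

```text
clock: 21.95
tcp_pos: [0.449, -0.0501, 0.1121]
orientation: [0.001, -0.192, 0.981, -0.001]
wrist_force: [0.5, -3.7, 4.1]
finger_gap: 0.0159
grip_force: 99.0
```

```bash
python3 arc.py 202 .103;  python3 - <<'E'
from h import *
T=cam('top');S=cam('scene')
a=T['pixels'][165:225,280:340][:,:,::-1];b=S['pixels'][180:240,270:330][:,:,::-1]
f=lambda x:cv2.resize(x,None,fx=6.6,fy=6.6,interpolation=cv2.INTER_CUBIC)
cv2.imwrite('pics/c6.png',np.hstack([f(a),f(b)]))
E
```

```text
now [ 0.449  -0.0501  0.1121] yaw 22.19 tilt [ 0.002 -0.001 -1.   ] gap 0.0159 F [ 0.5 -3.7  4.1] t 21.9
XY total [-0.0013 -0.002   0.    ] -> 1 x [-0.0013, -0.002, 0.0]
Z/yaw total 0.0363 0.0010 -> 1 x z 0.0363 rz 0.0010
torque [-0.62 -0.6  -0.36]
```

View pics/c6.png

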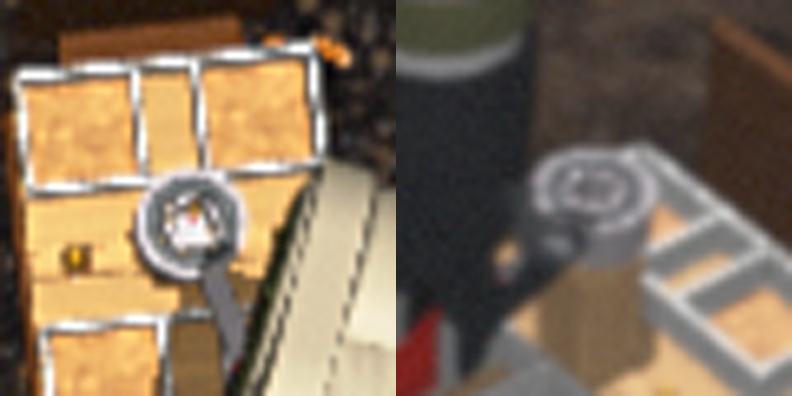

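The head sits on the step at top(309,199). The side force (-y, and moment -0.36 N m at the TCP) shows a small lateral offset, so I shift -y by 1.2 mm and sweep on.

Call:
jog_arm([
  [[0.0018, -0.0045, 0.008, 0, 0, 0, 255], [-0.0006, 0.0229, 0, 0, 0, 0.01667, 255], [-0.0006, 0.0229, 0, 0, 0, 0.01667, 255], [-0.0006, 0.0229, 0, 0, 0, 0.01667, 255], [-0.0006, 0.0229, 0, 0, 0, 0.01667, 255], [-0.0006, 0.0229, 0, 0, 0, 0.01667, 255], [0, 0, 0, 0, 0, 0, 255], [0, 0, 0, 0, 0, 0, 255]],
])

```text
clock: 22.85
tcp_pos: [0.4412, -0.0226, 0.1098]
orientation: [0.0, -0.063, 0.998, 0.0]
wrist_force: [1.5, 0.7, 4.4]
finger_gap: 0.0159
grip_force: 99.2
```

Call:
jog_arm([
  [[-0.0006, 0.0229, 0, 0, 0, 0.01667, 255], [-0.0006, 0.0229, 0, 0, 0, 0.01667, 255], [0, 0, 0, 0, 0, 0, 255], [-0.0006, 0.0229, 0, 0, 0, 0.01667, 255], [-0.0006, 0.0229, 0, 0, 0, 0.01667, 255], [0, 0, 0, 0, 0, 0, 255], [0, 0, 0, 0, 0, 0, 255]],
])

```text
clock: 23.55
tcp_pos: [0.4402, -0.0002, 0.1095]
orientation: [-0.0, 0.041, 0.999, 0.0]
wrist_force: [0.4, 1.2, 3.9]
finger_gap: 0.0157
grip_force: 99.0
```

```bash
python3 arc.py 175 .103
```

```text
now [ 4.402e-01 -2.000e-04  1.095e-01] yaw -4.74 tilt [-0.001  0.    -1.   ] gap 0.0157 F [0.4 1.2 3.9] t 23.6
XY total [-0.0067  0.002  -0.    ] -> 1 x [-0.0067, 0.002, -0.0]
Z/yaw total 0.0260 0.0014 -> 1 x z 0.0260 rz 0.0014
torque [ 0.11 -0.71  0.08]
```

Call:
jog_arm([
  [[-0.0046, 0.0229, 0.008, 0, 0, 0.01667, 255], [-0.0006, 0.0229, 0, 0, 0, 0.01667, 255], [0, 0, 0, 0, 0, 0, 255], [-0.0006, 0.0229, 0, 0, 0, 0.01667, 255], [-0.0006, 0.0229, 0, 0, 0, 0.01667, 255], [0, 0, 0, 0, 0, 0, 255], [0, 0, 0, 0, 0, 0, 255]],
])

```text
clock: 24.25
tcp_pos: [0.4441, 0.0223, 0.1067]
orientation: [-0.002, 0.146, 0.989, 0.0]
wrist_force: [-1.5, 2.1, -2.8]
finger_gap: 0.0159
grip_force: 98.2
```

```bash
python3 arc.py 163 .103
```

```text
now [0.4441 0.0223 0.1067] yaw -16.74 tilt [-0.004  0.001 -1.   ] gap 0.0159 F [-1.5  2.1 -2.8] t 24.2
XY total [-0.008   0.0037 -0.    ] -> 1 x [-0.008, 0.0037, -0.0]
Z/yaw total 0.0148 0.0015 -> 1 x z 0.0148 rz 0.0015
torque [0.38 0.41 0.24]
```

The contact force vanished, so the socket has dropped over the square. I lower it fully.

Call:
jog_arm([
  [[-0.004, 0.002, 0.006, 0, 0, 0, 255], [0, 0, 0.006, 0, 0, 0, 255], [0, 0, 0.006, 0, 0, 0, 255], [0, 0, 0.002, 0, 0, 0, 255], [0, 0, 0, 0, 0, 0, 255], [0, 0, 0, 0, 0, 0, 255]],
])

```text
clock: 24.85
tcp_pos: [0.4461, 0.0224, 0.1026]
orientation: [-0.001, 0.147, 0.989, -0.0]
wrist_force: [-5.2, 1.4, 0.4]
finger_gap: 0.0159
grip_force: 98.7
```

Call:
jog_arm([
  [[0.003, 0, 0, 0, 0, 0, 255], [-0.0024, 0.0458, 0, 0, 0, 0.0333, 255], [-0.0024, 0.0458, 0, 0, 0, 0.0333, 255], [-0.0024, 0.0458, 0, 0, 0, 0.0333, 255], [-0.0024, 0.0458, 0, 0, 0, 0.0333, 255], [-0.0024, 0.0458, 0, 0, 0, 0.0333, 255], [0, 0, 0, 0, 0, 0, 255], [0, 0, 0, 0, 0, 0, 255]],
])

```text
clock: 25.65
tcp_pos: [0.4764, 0.0721, 0.1026]
orientation: [-0.0, 0.397, 0.918, 0.001]
wrist_force: [-2.6, 5.7, -0.8]
finger_gap: 0.0156
grip_force: 98.6
```

```bash
python3 arc.py 133 .1026
```

```text
now [0.4764 0.0721 0.1026] yaw -46.75 tilt [ 0.     0.002 -1.   ] gap 0.0156 F [-2.6  5.7 -0.8] t 25.6
XY total [-0.0039 -0.004  -0.    ] -> 1 x [-0.0039, -0.004, -0.0]
Z/yaw total -0.0001 0.0014 -> 1 x z -0.0001 rz 0.0014
torque [1.   0.31 0.42]
```

Call:
jog_arm([
  [[0.004, 0, 0, 0, 0, 0, 255], [-0.0024, 0.0463, 0, 0, 0, 0.0333, 255], [-0.0024, 0.0463, 0, 0, 0, 0.0333, 255], [-0.0024, 0.0463, 0, 0, 0, 0.0333, 255], [-0.0024, 0.0463, 0, 0, 0, 0.0333, 255], [-0.0024, 0.0463, 0, 0, 0, 0.0333, 255], [-0.0024, 0.0463, 0, 0, 0, 0.0333, 255], [-0.0024, 0.0463, 0, 0, 0, 0.0333, 255], [-0.0024, 0.0463, 0, 0, 0, 0.0333, 255], [0, 0, 0, 0, 0, 0, 255], [0, 0, 0, 0, 0, 0, 255]],
])

```text
clock: 26.75
tcp_pos: [0.5627, 0.1026, 0.1031]
orientation: [0.0, 0.736, 0.677, 0.002]
wrist_force: [1.1, 6.7, -1.1]
finger_gap: 0.0156
grip_force: 98.5
```

```bash
sed -i 's/r=.1095/r=.1107/' arc.py
cat >> arc.py <<'E'
s=env.get_state();M=q2R(s['orientation']);F=s['wrist_force'];T=s['ft_torque'];Ft=M.T@F
print('tool F',np.round(Ft,1),'bolt tq est %.2f'%(T[2]+Ft[1]*.1107*0-np.cross((-M[:,0]*.1107)[:2],F[:2])))
E
python3 arc.py 85 .1026
```

```text
now [0.5627 0.1026 0.1031] yaw -94.75 tilt [ 0.004  0.003 -1.   ] gap 0.0156 F [ 1.1  6.7 -1.1] t 26.8
XY total [-0.0075 -0.0075 -0.0001] -> 1 x [-0.0075, -0.0075, -0.0001]
Z/yaw total 0.0019 0.0014 -> 1 x z 0.0019 rz 0.0014
torque [ 1.39 -0.36  0.39]
tool F [6.8 0.5 1.1] bolt tq est 0.33arc.py:7: DeprecationWarning: Arrays of 2-dimensional vectors are deprecated. Use arrays of 3-dimensional vectors instead. (deprecated in NumPy 2.0)
  print('tool F',np.round(Ft,1),'bolt tq est %.2f'%(T[2]+Ft[1]*.1107*0-np.cross((-M[:,0]*.1107)[:2],F[:2])))
```

The bolt torque estimate is 0.33 N m, so the bolt is being driven. I ease the radius out 1.5 mm and swing back.

Call:
jog_arm([
  [[0.006, -0.03, 0, 0, 0, -0.022, 255], [-0.0044, -0.0629, 0, 0, 0, -0.0444, 255], [-0.0044, -0.0629, 0, 0, 0, -0.0444, 255], [-0.0044, -0.0629, 0, 0, 0, -0.0444, 255], [-0.0044, -0.0629, 0, 0, 0, -0.0444, 255], [-0.0044, -0.0629, 0, 0, 0, -0.0444, 255], [-0.0044, -0.0629, 0, 0, 0, -0.0444, 255], [-0.0044, -0.0629, 0, 0, 0, -0.0444, 255], [-0.0044, -0.0629, 0, 0, 0, -0.0444, 255], [-0.0044, -0.0629, 0, 0, 0, -0.0444, 255], [-0.0044, -0.0629, 0, 0, 0, -0.0444, 255], [0, 0, 0, 0, 0, 0, 255], [0, 0, 0, 0, 0, 0, 255]],
])

```text
clock: 28.05
tcp_pos: [0.4425, 0.0113, 0.1034]
orientation: [0.002, 0.098, 0.995, 0.0]
wrist_force: [4.8, 1.2, -3.5]
finger_gap: 0.0157
grip_force: 98.3
```

```bash
python3 -W ignore arc.py 169 .1026
```

```text
now [0.4425 0.0113 0.1034] yaw -11.20 tilt [ 0.004 -0.    -1.   ] gap 0.0157 F [ 4.8  1.2 -3.5] t 28.1
XY total [ 0.0012  0.0014 -0.    ] -> 1 x [0.0012, 0.0014, -0.0]
Z/yaw total 0.0032 -0.0011 -> 1 x z 0.0032 rz -0.0011
torque [ 0.18 -0.99  0.19]
tool F [-4.5  2.1  3.5] bolt tq est -0.04
```

Call:
jog_arm([
  [[-0.006, -0.0629, 0.003, 0, 0, -0.0444, 255], [-0.0044, -0.0629, 0, 0, 0, -0.0444, 255], [-0.0044, -0.0629, 0, 0, 0, -0.0444, 255], [-0.0044, -0.0629, 0, 0, 0, -0.0444, 255], [-0.0044, -0.0629, 0, 0, 0, -0.0444, 255], [-0.0044, -0.0629, 0, 0, 0, -0.0444, 255], [-0.0044, -0.0629, 0, 0, 0, -0.0444, 255], [-0.0044, -0.0629, 0, 0, 0, -0.0444, 255], [-0.0044, -0.0629, 0, 0, 0, -0.0444, 255], [-0.0044, -0.0629, 0, 0, 0, -0.0444, 255], [-0.0044, -0.0629, 0, 0, 0, -0.0444, 255], [-0.0044, -0.0629, 0, 0, 0, -0.0444, 255], [0, 0, 0, 0, 0, 0, 255], [0, 0, 0, 0, 0, 0, 255]],
])

```text
clock: 29.45
tcp_pos: [0.5418, -0.1217, 0.1013]
orientation: [-0.0, -0.674, 0.739, 0.001]
wrist_force: [2.8, 2.4, -2.8]
finger_gap: 0.016
grip_force: 98.4
```

```bash
python3 -W ignore arc.py 264.8 .1026
```

```text
now [ 0.5418 -0.1217  0.1013] yaw 84.73 tilt [-0.001  0.001 -1.   ] gap 0.0160 F [ 2.8  2.4 -2.8] t 29.4
XY total [-0.0079  0.0039  0.    ] -> 1 x [-0.0079, 0.0039, 0.0]
Z/yaw total -0.0051 -0.0004 -> 1 x z -0.0051 rz -0.0004
torque [ 0.36 -0.55 -0.27]
tool F [-2.7 -2.6  2.8] bolt tq est 0.02
```

Call:
jog_arm([
  [[-0.0054, 0.0468, -0.003, 0, 0, 0.0333, 255], [-0.0024, 0.0468, 0, 0, 0, 0.0333, 255], [-0.0024, 0.0468, 0, 0, 0, 0.0333, 255], [-0.0024, 0.0468, 0, 0, 0, 0.0333, 255], [-0.0024, 0.0468, 0, 0, 0, 0.0333, 255], [-0.0024, 0.0468, 0, 0, 0, 0.0333, 255], [-0.0024, 0.0468, 0, 0, 0, 0.0333, 255], [-0.0024, 0.0468, 0, 0, 0, 0.0333, 255], [-0.0024, 0.0468, 0, 0, 0, 0.0333, 255], [-0.0024, 0.0468, 0, 0, 0, 0.0333, 255], [-0.0024, 0.0468, 0, 0, 0, 0.0333, 255], [-0.0024, 0.0468, 0, 0, 0, 0.0333, 255], [-0.0024, 0.0468, 0, 0, 0, 0.0333, 255], [-0.0024, 0.0468, 0, 0, 0, 0.0333, 255], [0, 0, 0, 0, 0, 0, 255]],
])

```text
clock: 30.95
tcp_pos: [0.4405, -0.0114, 0.1029]
orientation: [0.002, -0.007, 1.0, -0.0]
wrist_force: [6.7, 0.5, -6.4]
finger_gap: 0.0158
grip_force: 98.0
```

```bash
python3 -W ignore arc.py 180.8 .1026
```

```text
now [ 0.4405 -0.0114  0.1029] yaw 0.84 tilt [ 0.003 -0.    -1.   ] gap 0.0158 F [ 6.7  0.5 -6.4] t 30.9
XY total [ 0.0008  0.0017 -0.    ] -> 1 x [0.0008, 0.0017, -0.0]
Z/yaw total 0.0013 0.0002 -> 1 x z 0.0013 rz 0.0002
torque [ 0.18 -0.86  0.23]
tool F [-6.7  0.4  6.4] bolt tq est 0.19
```

Call:
jog_arm([
  [[-0.0064, 0.0463, 0.004, 0, 0, 0.0333, 255], [-0.0024, 0.0463, 0, 0, 0, 0.0333, 255], [-0.0024, 0.0463, 0, 0, 0, 0.0333, 255], [-0.0024, 0.0463, 0, 0, 0, 0.0333, 255], [-0.0024, 0.0463, 0, 0, 0, 0.0333, 255], [-0.0024, 0.0463, 0, 0, 0, 0.0333, 255], [-0.0024, 0.0463, 0, 0, 0, 0.0333, 255], [-0.0024, 0.0463, 0, 0, 0, 0.0333, 255], [-0.0024, 0.0463, 0, 0, 0, 0.0333, 255], [-0.0024, 0.0463, 0, 0, 0, 0.0333, 255], [-0.0024, 0.0463, 0, 0, 0, 0.0333, 255], [-0.0024, 0.0463, 0, 0, 0, 0.0333, 255], [-0.0024, 0.0463, 0, 0, 0, 0.0333, 255], [-0.0024, 0.0463, 0, 0, 0, 0.0333, 255], [-0.0024, 0.0463, 0, 0, 0, 0.0333, 255], [0, 0, 0, 0, 0, 0, 255]],
])

```text
clock: 32.55
tcp_pos: [0.5509, 0.1028, 0.1022]
orientation: [-0.0, 0.701, 0.713, 0.002]
wrist_force: [2.9, 7.5, -1.5]
finger_gap: 0.0161
grip_force: 99.0
```

```bash
python3 -W ignore arc.py 90.8 .1026
```

```text
now [0.5509 0.1028 0.1022] yaw -89.05 tilt [ 0.003  0.004 -1.   ] gap 0.0161 F [ 2.9  7.5 -1.5] t 32.5
XY total [-0.006  -0.0057 -0.    ] -> 1 x [-0.006, -0.0057, -0.0]
Z/yaw total -0.0015 0.0008 -> 1 x z -0.0015 rz 0.0008
torque [ 1.59 -0.74  0.69]
tool F [7.5 3.  1.5] bolt tq est 0.35
```

Call:
jog_arm([
  [[0.004, -0.03, 0, 0, 0, -0.022, 255], [-0.0043, -0.062, 0, 0, 0, -0.0444, 255], [-0.0043, -0.062, 0, 0, 0, -0.0444, 255], [-0.0043, -0.062, 0, 0, 0, -0.0444, 255], [-0.0043, -0.062, 0, 0, 0, -0.0444, 255], [-0.0043, -0.062, 0, 0, 0, -0.0444, 255], [-0.0043, -0.062, 0, 0, 0, -0.0444, 255], [-0.0043, -0.062, 0, 0, 0, -0.0444, 255], [-0.0043, -0.062, 0, 0, 0, -0.0444, 255], [-0.0043, -0.062, 0, 0, 0, -0.0444, 255], [-0.0043, -0.062, 0, 0, 0, -0.0444, 255], [-0.0043, -0.062, 0, 0, 0, -0.0444, 255], [-0.0043, -0.062, 0, 0, 0, -0.0444, 255], [-0.0043, -0.062, 0, 0, 0, -0.0444, 255], [-0.0043, -0.062, 0, 0, 0, -0.0444, 255], [-0.0043, -0.062, 0, 0, 0, -0.0444, 255], [-0.0043, -0.062, 0, 0, 0, -0.0444, 255], [0, 0, 0, 0, 0, 0, 255], [0, 0, 0, 0, 0, 0, 255]],
])

```text
clock: 34.45
tcp_pos: [0.4697, -0.0854, 0.1017]
orientation: [0.0, -0.364, 0.931, -0.0]
wrist_force: [4.2, 0.9, -1.8]
finger_gap: 0.0159
grip_force: 98.7
```

```bash
python3 -W ignore arc.py 222.8 .1026
```

```text
now [ 0.4697 -0.0854  0.1017] yaw 42.66 tilt [ 0.  0. -1.] gap 0.0159 F [ 4.2  0.9 -1.8] t 34.5
XY total [-0.0024  0.0022  0.    ] -> 1 x [-0.0024, 0.0022, 0.0]
Z/yaw total -0.0035 -0.0008 -> 1 x z -0.0035 rz -0.0008
torque [ 0.18 -0.68 -0.2 ]
tool F [-3.7 -2.2  1.8] bolt tq est 0.04
```

Call:
jog_arm([
  [[-0.0063, -0.062, 0, 0, 0, -0.0444, 255], [-0.0043, -0.062, 0, 0, 0, -0.0444, 255], [-0.0043, -0.062, 0, 0, 0, -0.0444, 255], [-0.0043, -0.062, 0, 0, 0, -0.0444, 255], [-0.0043, -0.062, 0, 0, 0, -0.0444, 255], [0, 0, 0, 0, 0, 0, 255], [-0.0024, 0.0465, 0, 0, 0, 0.0333, 255], [-0.0024, 0.0465, 0, 0, 0, 0.0333, 255], [-0.0024, 0.0465, 0, 0, 0, 0.0333, 255], [-0.0024, 0.0465, 0, 0, 0, 0.0333, 255], [-0.0024, 0.0465, 0, 0, 0, 0.0333, 255], [-0.0024, 0.0465, 0, 0, 0, 0.0333, 255], [0, 0, 0, 0, 0, 0, 255]],
])

```text
clock: 35.75
tcp_pos: [0.4755, -0.0903, 0.1022]
orientation: [0.001, -0.396, 0.918, -0.001]
wrist_force: [5.9, -1.3, -4.9]
finger_gap: 0.0161
grip_force: 98.3
```

```bash
python3 -W ignore arc.py 226.7 .1026
```

```text
now [ 0.4755 -0.0903  0.1022] yaw 46.61 tilt [ 0.002 -0.002 -1.   ] gap 0.0161 F [ 5.9 -1.3 -4.9] t 35.8
XY total [ 0.0002  0.0023 -0.    ] -> 1 x [0.0002, 0.0023, -0.0]
Z/yaw total -0.0017 -0.0005 -> 1 x z -0.0017 rz -0.0005
torque [-0.6  -0.83 -0.31]
tool F [-3.1 -5.1  4.9] bolt tq est 0.26
```

Call:
jog_arm([
  [[-0.0011, 0.031, 0, 0, 0, 0.0222, 255], [-0.0011, 0.031, 0, 0, 0, 0.0222, 255], [-0.0011, 0.031, 0, 0, 0, 0.0222, 255], [0, 0, 0, 0, 0, 0, 255]],
])

```text
clock: 36.15
tcp_pos: [0.4606, -0.0728, 0.102]
orientation: [0.001, -0.298, 0.954, -0.001]
wrist_force: [5.1, -2.2, -4.9]
finger_gap: 0.0159
grip_force: 98.3
```

```bash
python3 -W ignore arc.py 214.7 .1026
```

```text
now [ 0.4606 -0.0728  0.102 ] yaw 34.71 tilt [ 0.002 -0.001 -1.   ] gap 0.0159 F [ 5.1 -2.2 -4.9] t 36.1
XY total [ 0.0013  0.0027 -0.    ] -> 1 x [0.0013, 0.0027, -0.0]
Z/yaw total -0.0022 0.0001 -> 1 x z -0.0022 rz 0.0001
torque [-0.4  -0.81 -0.16]
tool F [-2.9 -4.6  4.9] bolt tq est 0.36
```

Still driving at friction level; on in small steps.

Call:
jog_arm([
  [[-0.0011, 0.031, 0, 0, 0, 0.0222, 255], [-0.0011, 0.031, 0, 0, 0, 0.0222, 255], [-0.0011, 0.031, 0, 0, 0, 0.0222, 255]],
])

```text
clock: 36.45
tcp_pos: [0.4495, -0.0524, 0.1019]
orientation: [0.001, -0.196, 0.981, -0.0]
wrist_force: [6.4, -0.1, -4.9]
finger_gap: 0.0161
grip_force: 98.3
```

Call:
jog_arm([
  [[-0.0011, 0.031, 0, 0, 0, 0.0222, 255], [-0.0011, 0.031, 0, 0, 0, 0.0222, 255], [0, 0, 0, 0, 0, 0, 255]],
])

```text
clock: 36.75
tcp_pos: [0.4445, -0.0377, 0.102]
orientation: [0.001, -0.129, 0.992, -0.001]
wrist_force: [6.5, -1.9, -5.4]
finger_gap: 0.016
grip_force: 98.3
```

```bash
python3 -W ignore arc.py 194.7 .1026
```

```text
now [ 0.4445 -0.0377  0.102 ] yaw 14.78 tilt [ 0.002 -0.001 -1.   ] gap 0.0160 F [ 6.5 -1.9 -5.4] t 36.8
XY total [ 0.0022  0.0013 -0.    ] -> 1 x [0.0022, 0.0013, -0.0]
Z/yaw total -0.0025 0.0004 -> 1 x z -0.0025 rz 0.0004
torque [-0.24 -0.79  0.02]
tool F [-5.7 -3.5  5.4] bolt tq est 0.41
```

Call:
jog_arm([
  [[-0.0041, 0.031, 0, 0, 0, 0.0222, 255], [-0.0011, 0.031, 0, 0, 0, 0.0222, 255], [0, 0, 0, 0, 0, 0, 255]],
])

```text
clock: 37.05
tcp_pos: [0.4417, -0.0225, 0.1018]
orientation: [0.0, -0.06, 0.998, -0.001]
wrist_force: [4.7, -1.5, -3.7]
finger_gap: 0.0154
grip_force: 98.5
```

Call:
jog_arm([
  [[-0.0011, 0.031, 0, 0, 0, 0.0222, 255], [-0.0011, 0.031, 0, 0, 0, 0.0222, 255], [0, 0, 0, 0, 0, 0, 255]],
])

```text
clock: 37.35
tcp_pos: [0.4413, -0.0071, 0.102]
orientation: [0.001, 0.009, 1.0, -0.0]
wrist_force: [3.6, -0.3, -2.2]
finger_gap: 0.016
grip_force: 98.8
```

```bash
python3 -W ignore arc.py 178.7 .1026
```

```text
now [ 0.4413 -0.0071  0.102 ] yaw -1.04 tilt [ 0.001 -0.001 -1.   ] gap 0.0160 F [ 3.6 -0.3 -2.2] t 37.4
XY total [ 0.0038  0.0006 -0.    ] -> 1 x [0.0038, 0.0006, -0.0]
Z/yaw total -0.0024 0.0015 -> 1 x z -0.0024 rz 0.0015
torque [-0.18 -0.66  0.05]
tool F [-3.6 -0.3  2.2] bolt tq est 0.08
```

Call:
jog_arm([
  [[-0.0011, 0.031, 0, 0, 0, 0.0222, 255], [-0.0011, 0.031, 0, 0, 0, 0.0222, 255], [0, 0, 0, 0, 0, 0, 255]],
])

```text
clock: 37.65
tcp_pos: [0.4423, 0.0084, 0.1018]
orientation: [-0.0, 0.078, 0.997, -0.0]
wrist_force: [2.7, -0.9, -1.3]
finger_gap: 0.0156
grip_force: 98.8
```

Call:
jog_arm([
  [[-0.0011, 0.031, 0, 0, 0, 0.0222, 255], [-0.0011, 0.031, 0, 0, 0, 0.0222, 255], [0, 0, 0, 0, 0, 0, 255]],
])

```text
clock: 37.95
tcp_pos: [0.4459, 0.0231, 0.1017]
orientation: [-0.0, 0.146, 0.989, -0.0]
wrist_force: [2.4, -0.2, -1.8]
finger_gap: 0.0162
grip_force: 98.9
```

```bash
python3 -W ignore arc.py 162.7 .1026
```

```text
now [0.4459 0.0231 0.1017] yaw -16.83 tilt [-0.    -0.001 -1.   ] gap 0.0162 F [ 2.4 -0.2 -1.8] t 38.0
XY total [ 0.0027  0.0009 -0.    ] -> 1 x [0.0027, 0.0009, -0.0]
Z/yaw total -0.0035 0.0026 -> 1 x z -0.0035 rz 0.0026
torque [-0.04 -0.48  0.31]
tool F [-2.3  0.5  1.8] bolt tq est 0.25
```

Call:
jog_arm([
  [[-0.0011, 0.031, 0, 0, 0, 0.0222, 255], [-0.0011, 0.031, 0, 0, 0, 0.0222, 255], [0, 0, 0, 0, 0, 0, 255]],
])

```text
clock: 38.25
tcp_pos: [0.4517, 0.0376, 0.1018]
orientation: [0.0, 0.215, 0.977, 0.0]
wrist_force: [2.6, 1.5, -1.2]
finger_gap: 0.0162
grip_force: 99.1
```

Call:
jog_arm([
  [[-0.0011, 0.031, 0, 0, 0, 0.0222, 255], [-0.0011, 0.031, 0, 0, 0, 0.0222, 255], [0, 0, 0, 0, 0, 0, 255]],
])

```text
clock: 38.55
tcp_pos: [0.459, 0.0513, 0.1016]
orientation: [-0.0, 0.282, 0.959, 0.0]
wrist_force: [2.1, 1.9, -1.8]
finger_gap: 0.0156
grip_force: 98.9
```

```bash
python3 -W ignore arc.py 146.7 .1026
```

```text
now [0.459  0.0513 0.1016] yaw -32.78 tilt [-0.     0.001 -1.   ] gap 0.0156 F [ 2.1  1.9 -1.8] t 38.5
XY total [ 0.0021 -0.001   0.    ] -> 1 x [0.0021, -0.001, 0.0]
Z/yaw total -0.0039 0.0029 -> 1 x z -0.0039 rz 0.0029
torque [ 0.36 -0.53  0.36]
tool F [-0.7  2.8  1.8] bolt tq est 0.05
```

Run:
```python
from h import *
T=cam('top');np.save('d1.npy',T['pixels'])
```

Call:
jog_arm([
  [[-0.0011, 0.031, 0, 0, 0, 0.0222, 255], [-0.0011, 0.031, 0, 0, 0, 0.0222, 255], [0, 0, 0, 0, 0, 0, 255]],
])

```text
clock: 38.9
tcp_pos: [0.4683, 0.0637, 0.1015]
orientation: [-0.0, 0.348, 0.937, 0.0]
wrist_force: [1.5, 2.8, -2.0]
finger_gap: 0.0161
grip_force: 99.1
```

Call:
jog_arm([
  [[-0.0011, 0.031, 0, 0, 0, 0.0222, 255], [-0.0011, 0.031, 0, 0, 0, 0.0222, 255], [0, 0, 0, 0, 0, 0, 255]],
])

```text
clock: 39.2
tcp_pos: [0.4793, 0.0748, 0.1015]
orientation: [-0.001, 0.413, 0.911, 0.0]
wrist_force: [2.6, 3.9, -1.9]
finger_gap: 0.0161
grip_force: 99.1
```

```bash
python3 -W ignore arc.py 130.7 .1026
python3 - <<'E'
from h import *
T=cam('top');a=np.load('d1.npy')
f=lambda x:cv2.resize(x[184:214,294:324][:,:,::-1],None,fx=12,fy=12,interpolation=cv2.INTER_CUBIC)
cv2.imwrite('pics/c7.png',np.hstack([f(a),f(T['pixels'])]))
E
```

```text
now [0.4793 0.0748 0.1015] yaw -48.77 tilt [-0.001  0.001 -1.   ] gap 0.0161 F [ 2.6  3.9 -1.9] t 39.2
XY total [ 0.0004 -0.0021  0.    ] -> 1 x [0.0004, -0.0021, 0.0]
Z/yaw total -0.0043 0.0030 -> 1 x z -0.0043 rz 0.0030
torque [ 0.86 -0.42  0.63]
tool F [1.2 4.5 1.9] bolt tq est 0.13
```

View pics/c7.png

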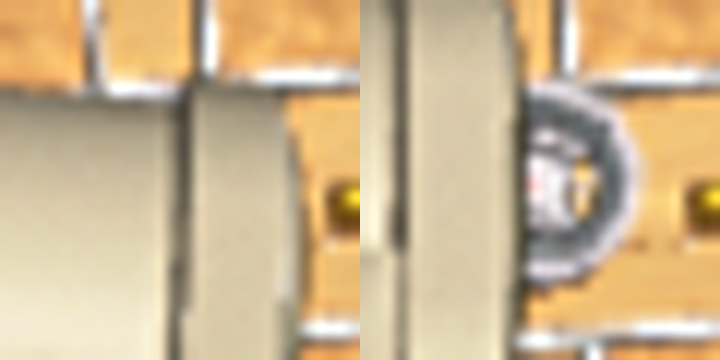

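In the right crop the red dot is at (308,199), left of the bolt's centre, roughly 270° clockwise from its start. That is near the stop, so I keep going in small steps.

Call:
jog_arm([
  [[-0.0011, 0.031, 0, 0, 0, 0.0222, 255], [-0.0011, 0.031, 0, 0, 0, 0.0222, 255], [0, 0, 0, 0, 0, 0, 255]],
])

```text
clock: 39.55
tcp_pos: [0.4919, 0.0842, 0.1015]
orientation: [-0.0, 0.476, 0.88, 0.0]
wrist_force: [1.7, 4.2, -2.8]
finger_gap: 0.0159
grip_force: 99.0
```

Call:
jog_arm([
  [[-0.0011, 0.031, 0, 0, 0, 0.0222, 255], [-0.0011, 0.031, 0, 0, 0, 0.0222, 255], [0, 0, 0, 0, 0, 0, 255]],
])

```text
clock: 39.85
tcp_pos: [0.5053, 0.092, 0.1015]
orientation: [-0.001, 0.536, 0.844, 0.001]
wrist_force: [0.8, 5.9, -1.5]
finger_gap: 0.0159
grip_force: 99.2
```

```bash
python3 -W ignore arc.py 114.7 .1026
```

```text
now [0.5053 0.092  0.1015] yaw -64.79 tilt [-0.001  0.002 -1.   ] gap 0.0159 F [ 0.8  5.9 -1.5] t 39.9
XY total [-0.0022 -0.0034 -0.    ] -> 1 x [-0.0022, -0.0034, -0.0]
Z/yaw total -0.0045 0.0028 -> 1 x z -0.0045 rz 0.0028
torque [ 1.21 -0.4   0.67]
tool F [5.  3.2 1.5] bolt tq est 0.31
```

Call:
jog_arm([
  [[0.001, 0.031, 0, 0, 0, 0.0222, 255], [-0.0011, 0.031, 0, 0, 0, 0.0222, 255], [0, 0, 0, 0, 0, 0, 255]],
])

```text
clock: 40.15
tcp_pos: [0.52, 0.0978, 0.1015]
orientation: [-0.0, 0.593, 0.805, 0.001]
wrist_force: [1.4, 5.0, -1.4]
finger_gap: 0.0157
grip_force: 99.1
```

Call:
jog_arm([
  [[-0.0011, 0.031, 0, 0, 0, 0.0222, 255], [-0.0011, 0.031, 0, 0, 0, 0.0222, 255], [0, 0, 0, 0, 0, 0, 255]],
])

```text
clock: 40.45
tcp_pos: [0.5353, 0.1012, 0.1015]
orientation: [-0.0, 0.648, 0.761, 0.001]
wrist_force: [2.0, 4.7, -2.5]
finger_gap: 0.0158
grip_force: 99.0
```

```bash
python3 -W ignore arc.py 98.7 .1026
python3 - <<'E'
from h import *
T=cam('top');S=cam('scene')
f=lambda x:cv2.resize(x[:,:,::-1],(390,390),interpolation=cv2.INTER_CUBIC)
cv2.imwrite('pics/c8.png',np.hstack([f(T['pixels'][184:214,294:324]),f(S['pixels'][180:240,270:330])]))
E
```

```text
now [0.5353 0.1012 0.1015] yaw -80.83 tilt [ 0.     0.002 -1.   ] gap 0.0158 F [ 2.   4.7 -2.5] t 40.5
XY total [-0.0039 -0.005  -0.    ] -> 1 x [-0.0039, -0.005, -0.0]
Z/yaw total -0.0043 0.0026 -> 1 x z -0.0043 rz 0.0026
torque [ 1.15 -0.61  0.49]
tool F [4.3 2.7 2.5] bolt tq est 0.19
```

View pics/c8.png

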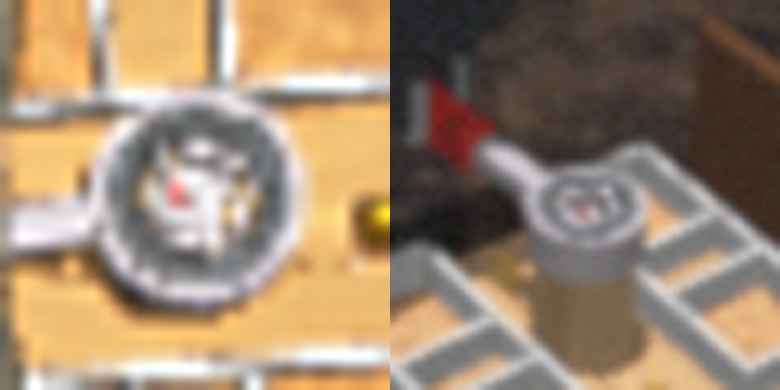

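The red dot has moved up-left, to top(307.6,198.8), so the bolt still turns. I go on a little further.

Call:
jog_arm([
  [[0.001, 0.031, 0, 0, 0, 0.0222, 255], [-0.0011, 0.031, 0, 0, 0, 0.0222, 255], [0, 0, 0, 0, 0, 0, 255]],
])

```text
clock: 40.85
tcp_pos: [0.5508, 0.103, 0.1016]
orientation: [-0.0, 0.7, 0.714, 0.001]
wrist_force: [2.5, 6.3, -2.2]
finger_gap: 0.016
grip_force: 99.1
```

Call:
jog_arm([
  [[-0.0011, 0.031, 0, 0, 0, 0.0222, 255], [-0.0011, 0.031, 0, 0, 0, 0.0222, 255], [0, 0, 0, 0, 0, 0, 255]],
])

```text
clock: 41.15
tcp_pos: [0.5667, 0.1023, 0.1017]
orientation: [-0.0, 0.748, 0.664, 0.001]
wrist_force: [3.9, 6.2, -0.5]
finger_gap: 0.016
grip_force: 99.1
```

```bash
python3 -W ignore arc.py 82.7 .1026
python3 - <<'E'
from h import *
from feat import cen
T=cam('top')
print(cen(T,(307.6,198.8),2,lambda p:p[...,0]-(p[...,1]+p[...,2])/2-25))
E
```

```text
now [0.5667 0.1023 0.1017] yaw -96.81 tilt [ 0.001  0.002 -1.   ] gap 0.0160 F [ 3.9  6.2 -0.5] t 41.1
XY total [-0.0082 -0.0055 -0.    ] -> 1 x [-0.0082, -0.0055, -0.0]
Z/yaw total -0.0034 0.0027 -> 1 x z -0.0034 rz 0.0027
torque [ 1.19 -0.76  0.44]
tool F [6.6 3.1 0.5] bolt tq est 0.09
[306.88561525 198.31542461]
```

Call:
jog_arm([
  [[0.004, -0.03, 0, 0, 0, -0.022, 255], [-0.0043, -0.062, 0, 0, 0, -0.0444, 255], [-0.0043, -0.062, 0, 0, 0, -0.0444, 255], [-0.0043, -0.062, 0, 0, 0, -0.0444, 255], [-0.0043, -0.062, 0, 0, 0, -0.0444, 255], [-0.0043, -0.062, 0, 0, 0, -0.0444, 255], [-0.0043, -0.062, 0, 0, 0, -0.0444, 255], [-0.0043, -0.062, 0, 0, 0, -0.0444, 255], [-0.0043, -0.062, 0, 0, 0, -0.0444, 255], [-0.0043, -0.062, 0, 0, 0, -0.0444, 255], [-0.0043, -0.062, 0, 0, 0, -0.0444, 255], [-0.0043, -0.062, 0, 0, 0, -0.0444, 255], [-0.0043, -0.062, 0, 0, 0, -0.0444, 255], [-0.0043, -0.062, 0, 0, 0, -0.0444, 255], [-0.0043, -0.062, 0, 0, 0, -0.0444, 255], [-0.0043, -0.062, 0, 0, 0, -0.0444, 255], [-0.0043, -0.062, 0, 0, 0, -0.0444, 255], [0, 0, 0, 0, 0, 0, 255], [0, 0, 0, 0, 0, 0, 255]],
])

```text
clock: 43.1
tcp_pos: [0.4601, -0.0725, 0.1015]
orientation: [-0.001, -0.298, 0.955, -0.001]
wrist_force: [-0.5, -3.7, -1.2]
finger_gap: 0.0158
grip_force: 99.2
```

```bash
python3 -W ignore arc.py 214.7 .1026
python3 - <<'E'
from h import *
from feat import cen
T=cam('top')
print(cen(T,(306.9,198.3),2,lambda p:p[...,0]-(p[...,1]+p[...,2])/2-25))
E
```

```text
now [ 0.4601 -0.0725  0.1015] yaw 34.70 tilt [-0.002 -0.002 -1.   ] gap 0.0158 F [-0.5 -3.7 -1.2] t 43.1
XY total [0.0004 0.0005 0.    ] -> 1 x [0.0004, 0.0005, 0.0]
Z/yaw total -0.0046 -0.0000 -> 1 x z -0.0046 rz -0.0000
torque [-0.84 -0.07 -0.55]
tool F [ 2.5 -2.8  1.2] bolt tq est -0.24
[308.80588235 200.47352941]
```

```bash
cat > red.py <<'E'
from h import *
T=cam('top');p=T['pixels'].astype(int)
r=np.clip(p[...,0]-(p[...,1]+p[...,2])//2,0,999)
print('rows192-206 cols300-318 redness (-60 for wood)');b=(p[...,1]-p[...,2])
for v in range(193,206):print(v,' '.join('%4d'%(r[v,u] if b[v,u]<40 else -1) for u in range(301,318)))
E
python3 red.py
```

```text
rows192-206 cols300-318 redness (-60 for wood)
193   37   28    7    8    2    0    0    0    0    0    0    1    1   10   45   -1   -1
194   -1   44   12    1    0    0    0    1    1    2    0    0    0    2    7   -1   -1
195   -1   13    0    0    0    4    4    5    4    8   11    1    0    0    8   29   -1
196   22    3    0    0    3    5    5    5    9   31   35    6    0    0    0    1   -1
197    4    0    0    0   21    7    5    7   17   22   11    6    2    0    0    5   43
198    7    0    0   15   31   11    3    4    4    3    6    5    2    0    0    4   42
199    5    0    0   22   12    6    1   12   17    2    2    7    3    0    0    4   42
200    4    1    0   10    7    4    3   44   97    9    7    5    3    0    0    4   30
201    2    5    0   27    7    7    3   39   93   11   15    6    1    0    0    6   32
202    2    5    1    0    0   10    6   14   15    3    5    2    0    0    3    6   36
203   11    6    5    0    0   26    8    5    5    0    0    0    0    3    9   21   44
204   31    5    5    2    0    0    0    0    8    0    0    0    7    7   13   35   46
205   -1   23    3    5    7    4    1    0    0    1    3    7    9    9   14   45   51
```

Call:
jog_arm([
  [[-0.0011, 0.031, 0, 0, 0, 0.0222, 255], [-0.0011, 0.031, 0, 0, 0, 0.0222, 255], [-0.0011, 0.031, 0, 0, 0, 0.0222, 255], [-0.0011, 0.031, 0, 0, 0, 0.0222, 255], [0, 0, 0, 0, 0, 0, 255]],
])

```text
clock: 43.7
tcp_pos: [0.4466, -0.0434, 0.1018]
orientation: [-0.0, -0.165, 0.986, -0.001]
wrist_force: [0.8, -4.5, -2.8]
finger_gap: 0.0157
grip_force: 98.9
```

```bash
python3 -W ignore arc.py 198.7 .1026; python3 red.py
```

```text
now [ 0.4466 -0.0434  0.1018] yaw 18.95 tilt [-0.    -0.002 -1.   ] gap 0.0157 F [ 0.8 -4.5 -2.8] t 43.7
XY total [ 0.0038 -0.005   0.    ] -> 1 x [0.0038, -0.005, 0.0]
Z/yaw total -0.0031 0.0014 -> 1 x z -0.0031 rz 0.0014
torque [-0.95 -0.08 -0.49]
tool F [ 0.7 -4.5  2.8] bolt tq est 0.01
rows192-206 cols300-318 redness (-60 for wood)
193   28   10    4    4    0    0    0    0    0    0    0    2    8   37   -1   -1   -1
194   -1   14    2    0    0    1    1    2    1    4    0    0    0    8   35   -1   -1
195   26    4    0    0    0    4    5    8    5    7    4    0    0    0    7   -1   -1
196    8    0    0    0    5   17   11    9    3    6    8    3    0    0    6   32   -1
197    5    0    4    5    7   29   21    8    7    8    6   15    3    0    0    5   -1
198    2    0   18   18    6    7    3    3    4    6    9   37   11    0    0    4   -1
199    3    0    9    9    6    5    2   18   17    2    4   22    6    0    0    5   -1
200    6    0   26   14    7    6    5   90   84    8    8   39   18    0    0    8   -1
201    6    0    0    2   10    5    3   67   49    6    5    6    0    0    8   26   -1
202    7    5    0    1   31    8    6   14   13    6    5    1    0    0    7   46   -1
203    6    5    2    0   26    4    3    2    1    4    0    0    0    0   12   -1   -1
204   28    2    6    3    0    0    0    0    0    0    0    0    0   19   49   -1   -1
205   52    9    3    5    4    2    0    0    0    0    0    0   20   -1   -1   -1   47
```

Call:
jog_arm([
  [[-0.0011, 0.031, 0, 0, 0, 0.0222, 255], [-0.0011, 0.031, 0, 0, 0, 0.0222, 255], [-0.0011, 0.031, 0, 0, 0, 0.0222, 255], [-0.0011, 0.031, 0, 0, 0, 0.0222, 255], [0, 0, 0, 0, 0, 0, 255]],
])

```text
clock: 44.25
tcp_pos: [0.4407, -0.0131, 0.1016]
orientation: [-0.001, -0.027, 1.0, -0.0]
wrist_force: [-0.4, -4.2, -3.6]
finger_gap: 0.0156
grip_force: 98.9
```

```bash
cat > red.py <<'E'
from h import *
T=cam('top');p=T['pixels'].astype(int)
r=np.clip(p[...,0]-(p[...,1]+p[...,2])//2,0,999)
b=(p[...,1]-p[...,2]); w=np.where((r>40)&(b<25),r,0)[193:206,301:318]
v,u=np.nonzero(w)
print('dot',[(int(a)+301,int(c)+193,int(w[c,a])) for a,c in zip(u,v)], 'c',(np.array([(w*(np.arange(301,318))).sum(),(w*np.arange(193,206)[:,None]).sum()])/max(1,w.sum())).round(2))
E
python3 -W ignore arc.py 182.7 .1026; python3 red.py
```

```text
now [ 0.4407 -0.0131  0.1016] yaw 3.09 tilt [-0.001 -0.001 -1.   ] gap 0.0156 F [-0.4 -4.2 -3.6] t 44.2
XY total [ 0.0013 -0.0059  0.    ] -> 1 x [0.0013, -0.0059, 0.0]
Z/yaw total -0.0040 0.0022 -> 1 x z -0.0040 rz 0.0022
torque [-0.79  0.02 -0.21]
tool F [ 0.7 -4.2  3.6] bolt tq est 0.25
dot [] c [0. 0.]
```

Call:
jog_arm([
  [[-0.0011, 0.031, 0, 0, 0, 0.0222, 255], [-0.0011, 0.031, 0, 0, 0, 0.0222, 255], [-0.0011, 0.031, 0, 0, 0, 0.0222, 255], [0, 0, 0, 0, 0, 0, 255]],
])

```text
clock: 44.7
tcp_pos: [0.4419, 0.01, 0.1015]
orientation: [-0.001, 0.077, 0.997, -0.0]
wrist_force: [-1.0, -2.9, -1.0]
finger_gap: 0.016
grip_force: 99.0
```

Call:
jog_arm([
  [[-0.0011, 0.031, 0, 0, 0, 0.0222, 255], [-0.0011, 0.031, 0, 0, 0, 0.0222, 255], [-0.0011, 0.031, 0, 0, 0, 0.0222, 255], [0, 0, 0, 0, 0, 0, 255]],
])

```text
clock: 45.1
tcp_pos: [0.448, 0.0325, 0.1015]
orientation: [-0.001, 0.181, 0.984, 0.0]
wrist_force: [-0.3, -0.7, -1.7]
finger_gap: 0.0159
grip_force: 99.1
```

```bash
python3 -W ignore arc.py 158.7 .1026; python3 red.py
```

```text
now [0.448  0.0325 0.1015] yaw -20.80 tilt [-0.001  0.    -1.   ] gap 0.0159 F [-0.3 -0.7 -1.7] t 45.1
XY total [-0.002  -0.0066 -0.    ] -> 1 x [-0.002, -0.0066, -0.0]
Z/yaw total -0.0046 0.0028 -> 1 x z -0.0046 rz 0.0028
torque [-0.26  0.22 -0.  ]
tool F [-0.  -0.8  1.7] bolt tq est 0.09
dot [] c [0. 0.]
```

Call:
jog_arm([
  [[-0.0011, 0.031, 0, 0, 0, 0.0222, 255], [-0.0011, 0.031, 0, 0, 0, 0.0222, 255], [-0.0011, 0.031, 0, 0, 0, 0.0222, 255], [0, 0, 0, 0, 0, 0, 255]],
])

```text
clock: 45.55
tcp_pos: [0.4585, 0.0534, 0.1013]
orientation: [-0.001, 0.282, 0.959, 0.0]
wrist_force: [-1.3, -0.1, -2.2]
finger_gap: 0.0159
grip_force: 99.0
```

Call:
jog_arm([
  [[-0.0011, 0.031, 0, 0, 0, 0.0222, 255], [-0.0011, 0.031, 0, 0, 0, 0.0222, 255], [-0.0011, 0.031, 0, 0, 0, 0.0222, 255], [0, 0, 0, 0, 0, 0, 255]],
])

```text
clock: 45.95
tcp_pos: [0.4733, 0.0713, 0.1013]
orientation: [-0.001, 0.381, 0.925, 0.0]
wrist_force: [-0.6, 1.1, -1.1]
finger_gap: 0.0156
grip_force: 99.0
```

```bash
python3 -W ignore arc.py 134.7 .1026; python3 red.py
```

```text
now [0.4733 0.0713 0.1013] yaw -44.75 tilt [-0.001  0.001 -1.   ] gap 0.0156 F [-0.6  1.1 -1.1] t 46.0
XY total [-0.0052 -0.0061 -0.    ] -> 1 x [-0.0052, -0.0061, -0.0]
Z/yaw total -0.0051 0.0030 -> 1 x z -0.0051 rz 0.0030
torque [0.29 0.26 0.21]
tool F [1.2 0.3 1.1] bolt tq est 0.17
dot [(315, 204, 45)] c [315. 204.]
```

Call:
jog_arm([
  [[-0.0011, 0.031, 0, 0, 0, 0.0222, 255], [-0.0011, 0.031, 0, 0, 0, 0.0222, 255], [0, 0, 0, 0, 0, 0, 255]],
])

```text
clock: 46.3
tcp_pos: [0.4856, 0.0813, 0.1015]
orientation: [-0.0, 0.444, 0.896, 0.0]
wrist_force: [0.2, 1.1, -4.2]
finger_gap: 0.0158
grip_force: 98.8
```

```bash
python3 -W ignore arc.py 126.7 .1026; python3 red.py
```

```text
now [0.4856 0.0813 0.1015] yaw -52.78 tilt [ 0.     0.001 -1.   ] gap 0.0158 F [ 0.2  1.1 -4.2] t 46.3
XY total [-0.0044 -0.007  -0.    ] -> 1 x [-0.0044, -0.007, -0.0]
Z/yaw total -0.0043 0.0029 -> 1 x z -0.0043 rz 0.0029
torque [0.39 0.04 0.38]
tool F [0.7 0.8 4.2] bolt tq est 0.28
dot [(307, 199, 69), (307, 200, 144), (308, 200, 55)] c [307.21 199.74]
```

Call:
jog_arm([
  [[-0.0011, 0.031, 0, 0, 0, 0.0222, 255], [-0.0011, 0.031, 0, 0, 0, 0.0222, 255], [-0.0011, 0.031, 0, 0, 0, 0.0222, 255], [0, 0, 0, 0, 0, 0, 255]],
])

```text
clock: 46.75
tcp_pos: [0.5056, 0.0934, 0.1016]
orientation: [-0.0, 0.536, 0.844, 0.0]
wrist_force: [0.6, 3.1, -3.9]
finger_gap: 0.0156
grip_force: 98.9
```

```bash
python3 -W ignore arc.py 114.7 .1026; python3 red.py
```

```text
now [0.5056 0.0934 0.1016] yaw -64.79 tilt [ 0.     0.001 -1.   ] gap 0.0156 F [ 0.6  3.1 -3.9] t 46.8
XY total [-0.0066 -0.0068 -0.    ] -> 1 x [-0.0066, -0.0068, -0.0]
Z/yaw total -0.0041 0.0029 -> 1 x z -0.0041 rz 0.0029
torque [ 0.78 -0.12  0.47]
tool F [2.6 1.8 3.9] bolt tq est 0.27
dot [(307, 199, 100), (307, 200, 129), (308, 200, 53)] c [307.19 199.65]
```

Call:
jog_arm([
  [[-0.0011, 0.031, 0, 0, 0, 0.0222, 255], [-0.0011, 0.031, 0, 0, 0, 0.0222, 255], [-0.0011, 0.031, 0, 0, 0, 0.0222, 255], [0, 0, 0, 0, 0, 0, 255]],
])

```text
clock: 47.2
tcp_pos: [0.5277, 0.1012, 0.1017]
orientation: [-0.0, 0.621, 0.784, 0.001]
wrist_force: [0.4, 4.7, -3.7]
finger_gap: 0.0159
grip_force: 98.9
```

```bash
python3 red.py
```

```text
dot [(307, 199, 122), (307, 200, 68)] c [307.   199.36]
```

Call:
jog_arm([
  [[-0.0011, 0.031, 0, 0, 0, 0.0222, 255], [-0.0011, 0.031, 0, 0, 0, 0.0222, 255], [-0.0011, 0.031, 0, 0, 0, 0.0222, 255], [-0.0011, 0.031, 0, 0, 0, 0.0222, 255], [0, 0, 0, 0, 0, 0, 255], [0, 0, 0, 0, 0, 0, 255]],
])

```text
clock: 47.85
tcp_pos: [0.5586, 0.1042, 0.1019]
orientation: [-0.0, 0.724, 0.69, 0.001]
wrist_force: [2.4, 6.2, -2.9]
finger_gap: 0.0157
grip_force: 98.8
```

```bash
python3 red.py;python3 -W ignore arc.py 86.7 .1026
```

```text
dot [(306, 199, 63), (307, 199, 145), (307, 200, 47)] c [306.75 199.18]
now [0.5586 0.1042 0.1019] yaw -92.71 tilt [ 0.002  0.002 -1.   ] gap 0.0159 F [ 2.9  6.3 -4.9] t 47.9
XY total [-0.0124 -0.0045 -0.    ] -> 1 x [-0.0124, -0.0045, -0.0]
Z/yaw total -0.0026 0.0033 -> 1 x z -0.0026 rz 0.0033
torque [ 1.49 -0.49  0.49]
tool F [6.4 2.6 4.9] bolt tq est 0.21
```

Call:
jog_arm([
  [[0, -0.031, 0, 0, 0, -0.0222, 255], [-0.0011, -0.031, 0, 0, 0, -0.0222, 255], [-0.0011, -0.031, 0, 0, 0, -0.0222, 255], [-0.0011, -0.031, 0, 0, 0, -0.0222, 255], [-0.0011, -0.031, 0, 0, 0, -0.0222, 255], [-0.0011, -0.031, 0, 0, 0, -0.0222, 255], [-0.0011, -0.031, 0, 0, 0, -0.0222, 255], [-0.0011, -0.031, 0, 0, 0, -0.0222, 255], [0, 0, 0, 0, 0, 0, 255], [0, 0, 0, 0, 0, 0, 255]],
])

```text
clock: 48.9
tcp_pos: [0.4987, 0.0896, 0.1021]
orientation: [0.0, 0.508, 0.862, 0.0]
wrist_force: [1.5, 3.0, -2.7]
finger_gap: 0.0159
grip_force: 98.8
```

```bash
python3 red.py;python3 -W ignore arc.py 118.7 .1026
```

```text
dot [(306, 199, 60), (307, 199, 144), (307, 200, 46), (315, 204, 43)] c [307.97 199.89]
now [0.4988 0.0897 0.102 ] yaw -61.01 tilt [ 0.001 -0.    -1.   ] gap 0.0161 F [ 1.1  3.3 -2. ] t 49.0
XY total [-0.0051 -0.007  -0.    ] -> 1 x [-0.0051, -0.007, -0.0]
Z/yaw total -0.0025 0.0016 -> 1 x z -0.0025 rz 0.0016
torque [ 0.65 -0.27  0.27]
tool F [2.4 2.5 2. ] bolt tq est -0.01
```

The slow swing back leaves the dot still; the earlier fast one dragged the bolt back. I swing back slowly.

Call:
jog_arm([
  [[-0.0011, -0.031, 0, 0, 0, -0.0222, 255], [-0.0011, -0.031, 0, 0, 0, -0.0222, 255], [-0.0011, -0.031, 0, 0, 0, -0.0222, 255], [-0.0011, -0.031, 0, 0, 0, -0.0222, 255], [-0.0011, -0.031, 0, 0, 0, -0.0222, 255], [-0.0011, -0.031, 0, 0, 0, -0.0222, 255], [-0.0011, -0.031, 0, 0, 0, -0.0222, 255], [-0.0011, -0.031, 0, 0, 0, -0.0222, 255], [-0.0011, -0.031, 0, 0, 0, -0.0222, 255], [-0.0011, -0.031, 0, 0, 0, -0.0222, 255], [-0.0011, -0.031, 0, 0, 0, -0.0222, 255], [-0.0011, -0.031, 0, 0, 0, -0.0222, 255], [-0.0011, -0.031, 0, 0, 0, -0.0222, 255], [-0.0011, -0.031, 0, 0, 0, -0.0222, 255], [-0.0011, -0.031, 0, 0, 0, -0.0222, 255], [-0.0011, -0.031, 0, 0, 0, -0.0222, 255], [-0.0011, -0.031, 0, 0, 0, -0.0222, 255], [-0.0011, -0.031, 0, 0, 0, -0.0222, 255], [-0.0011, -0.031, 0, 0, 0, -0.0222, 255], [0, 0, 0, 0, 0, 0, 255]],
])

```text
clock: 50.95
tcp_pos: [0.4451, -0.037, 0.1016]
orientation: [-0.0, -0.129, 0.992, -0.0]
wrist_force: [1.6, 2.0, -2.6]
finger_gap: 0.0161
grip_force: 98.9
```

```bash
python3 red.py;python3 -W ignore arc.py 195 .1026
```

```text
dot [(306, 199, 60), (307, 199, 146), (307, 200, 49)] c [306.76 199.19]
now [ 0.445  -0.0367  0.1016] yaw 14.78 tilt [-0.001 -0.001 -1.   ] gap 0.0160 F [ 1.3  0.7 -1.8] t 51.0
XY total [ 0.0049 -0.0044  0.    ] -> 1 x [0.0049, -0.0044, 0.0]
Z/yaw total -0.0039 -0.0012 -> 1 x z -0.0039 rz -0.0012
torque [ 0.1  -0.19  0.02]
tool F [-1.4  0.4  1.8] bolt tq est -0.02
```

Call:
jog_arm([
  [[-0.0011, -0.031, 0, 0, 0, -0.0222, 255], [-0.0011, -0.031, 0, 0, 0, -0.0222, 255], [-0.0011, -0.031, 0, 0, 0, -0.0222, 255], [-0.0011, -0.031, 0, 0, 0, -0.0222, 255], [0, 0, 0, 0, 0, 0, 255]],
])

```text
clock: 51.5
tcp_pos: [0.4572, -0.0653, 0.1016]
orientation: [-0.0, -0.266, 0.964, -0.0]
wrist_force: [0.0, 1.3, -2.4]
finger_gap: 0.0159
grip_force: 98.9
```

```bash
python3 red.py;python3 -W ignore arc.py 211 .1026
```

```text
dot [(306, 199, 63), (307, 199, 144), (307, 200, 48)] c [306.75 199.19]
now [ 0.4569 -0.0649  0.1016] yaw 30.73 tilt [-0.001 -0.001 -1.   ] gap 0.0159 F [ 1.4 -1.3 -2.3] t 51.5
XY total [ 0.006  -0.0037  0.    ] -> 1 x [0.006, -0.0037, 0.0]
Z/yaw total -0.0041 -0.0015 -> 1 x z -0.0041 rz -0.0015
torque [-0.33 -0.22 -0.23]
tool F [-0.5 -1.8  2.3] bolt tq est -0.03
```

Call:
jog_arm([
  [[-0.0011, -0.031, 0, 0, 0, -0.0222, 255], [-0.0011, -0.031, 0, 0, 0, -0.0222, 255], [-0.0011, -0.031, 0, 0, 0, -0.0222, 255], [-0.0011, -0.031, 0, 0, 0, -0.0222, 255], [-0.0011, -0.031, 0, 0, 0, -0.0222, 255], [-0.0011, -0.031, 0, 0, 0, -0.0222, 255], [-0.0011, -0.031, 0, 0, 0, -0.0222, 255], [-0.0011, -0.031, 0, 0, 0, -0.0222, 255], [-0.0011, -0.031, 0, 0, 0, -0.0222, 255], [-0.0011, -0.031, 0, 0, 0, -0.0222, 255], [0, 0, 0, 0, 0, 0, 255], [-0.0011, 0.031, 0, 0, 0, 0.0222, 255], [-0.0011, 0.031, 0, 0, 0, 0.0222, 255], [-0.0011, 0.031, 0, 0, 0, 0.0222, 255], [-0.0011, 0.031, 0, 0, 0, 0.0222, 255], [-0.0011, 0.031, 0, 0, 0, 0.0222, 255], [-0.0011, 0.031, 0, 0, 0, 0.0222, 255], [0, 0, 0, 0, 0, 0, 255]],
])

```text
clock: 53.35
tcp_pos: [0.4763, -0.0891, 0.1021]
orientation: [-0.0, -0.396, 0.918, -0.001]
wrist_force: [1.8, -6.0, -3.4]
finger_gap: 0.016
grip_force: 98.8
```

```bash
python3 red.py;python3 -W ignore arc.py 227 .1026
```

```text
dot [(307, 198, 72), (306, 199, 60), (307, 199, 132), (307, 200, 44)] c [306.81 198.91]
now [ 0.4765 -0.0893  0.102 ] yaw 46.80 tilt [ 0.001 -0.003 -1.   ] gap 0.0157 F [ 1.1 -5.8 -4.5] t 53.4
XY total [ 0.006 -0.     0.   ] -> 1 x [0.006, -0.0, 0.0]
Z/yaw total -0.0022 -0.0011 -> 1 x z -0.0022 rz -0.0011
torque [-1.16 -0.12 -0.23]
tool F [ 3.5 -4.8  4.5] bolt tq est 0.29
```

Call:
jog_arm([
  [[-0.0011, 0.031, 0, 0, 0, 0.0222, 255], [-0.0011, 0.031, 0, 0, 0, 0.0222, 255], [-0.0011, 0.031, 0, 0, 0, 0.0222, 255], [0, 0, 0, 0, 0, 0, 255]],
])

```text
clock: 53.8
tcp_pos: [0.4613, -0.0713, 0.1019]
orientation: [-0.0, -0.299, 0.954, -0.001]
wrist_force: [1.2, -6.1, -3.7]
finger_gap: 0.0156
grip_force: 98.8
```

```bash
python3 red.py;python3 -W ignore arc.py 215 .1026
```

```text
dot [(307, 198, 72), (306, 199, 64), (307, 199, 117)] c [306.75 198.72]
now [ 0.4615 -0.0715  0.1019] yaw 34.95 tilt [ 0.    -0.002 -1.   ] gap 0.0159 F [ 1.6 -5.5 -2.6] t 53.9
XY total [ 0.0069 -0.0018  0.    ] -> 1 x [0.0069, -0.0018, 0.0]
Z/yaw total -0.0026 -0.0003 -> 1 x z -0.0026 rz -0.0003
torque [-1.03 -0.12 -0.27]
tool F [ 1.8 -5.4  2.7] bolt tq est 0.33
```

Call:
jog_arm([
  [[-0.0011, 0.031, 0, 0, 0, 0.0222, 255], [-0.0011, 0.031, 0, 0, 0, 0.0222, 255], [-0.0011, 0.031, 0, 0, 0, 0.0222, 255], [0, 0, 0, 0, 0, 0, 255]],
])

```text
clock: 54.25
tcp_pos: [0.4502, -0.0508, 0.102]
orientation: [0.0, -0.199, 0.98, -0.001]
wrist_force: [0.5, -4.5, -1.8]
finger_gap: 0.0161
grip_force: 99.1
```

```bash
python3 red.py;python3 -W ignore arc.py 203 .1026
```

```text
dot [(307, 198, 62), (306, 199, 49), (307, 199, 72)] c [306.73 198.66]
now [ 0.4503 -0.051   0.1019] yaw 23.07 tilt [ 0.    -0.001 -1.   ] gap 0.0162 F [ 0.5 -4.4 -1.7] t 54.3
XY total [ 0.0071 -0.0041  0.    ] -> 1 x [0.0071, -0.0041, 0.0]
Z/yaw total -0.0026 0.0004 -> 1 x z -0.0026 rz 0.0004
torque [-0.88 -0.17 -0.29]
tool F [ 1.3 -4.2  1.7] bolt tq est 0.18
```

Call:
jog_arm([
  [[-0.0011, 0.031, 0, 0, 0, 0.0222, 255], [-0.0011, 0.031, 0, 0, 0, 0.0222, 255], [0, 0, 0, 0, 0, 0, 255], [0, 0, 0, 0, 0, 0, 255]],
])

```text
clock: 54.7
tcp_pos: [0.4451, -0.0362, 0.1016]
orientation: [-0.0, -0.132, 0.991, 0.0]
wrist_force: [0.3, -1.8, -3.6]
finger_gap: 0.0158
grip_force: 98.9
```

```bash
python3 red.py;python3 -W ignore arc.py 195 .1026
python3 - <<'E'
from h import *
T=cam('top');S=cam('scene')
f=lambda x:cv2.resize(x[:,:,::-1],(390,390),interpolation=cv2.INTER_CUBIC)
cv2.imwrite('pics/c9.png',np.hstack([f(T['pixels'][180:220,289:329]),f(S['pixels'][180:240,270:330])]))
E
```

```text
dot [(307, 198, 63), (306, 199, 49), (307, 199, 72)] c [306.73 198.66]
now [ 0.4451 -0.0362  0.1016] yaw 15.09 tilt [-0.  0. -1.] gap 0.0160 F [ 1.4 -1.5 -1.6] t 54.8
XY total [ 0.0058 -0.0062 -0.    ] -> 1 x [0.0058, -0.0062, -0.0]
Z/yaw total -0.0041 0.0005 -> 1 x z -0.0041 rz 0.0005
torque [-0.47 -0.1  -0.17]
tool F [-1.  -1.8  1.5] bolt tq est 0.03
```

View pics/c9.png

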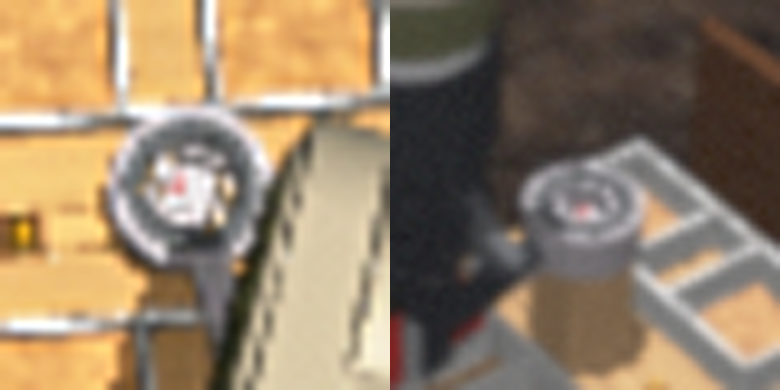

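Call:
jog_arm([
  [[-0.0011, 0.031, 0, 0, 0, 0.0222, 255], [0, 0, 0, 0, 0, 0, 255]],
])

```text
clock: 55.05
tcp_pos: [0.4435, -0.0285, 0.1017]
orientation: [0.0, -0.096, 0.995, -0.0]
wrist_force: [1.2, -2.5, -2.8]
finger_gap: 0.0158
grip_force: 98.9
```

```bash
python3 red.py;python3 -W ignore arc.py 191 .1026|tail -2
```

```text
dot [(307, 198, 62), (306, 199, 47), (307, 199, 72)] c [306.74 198.66]
torque [-0.55 -0.09 -0.24]
tool F [-0.8 -2.6  3.1] bolt tq est 0.05
```

Call:
jog_arm([
  [[-0.0011, 0.031, 0, 0, 0, 0.0222, 255], [0, 0, 0, 0, 0, 0, 255]],
])

```text
clock: 55.3
tcp_pos: [0.4423, -0.0211, 0.1017]
orientation: [0.0, -0.062, 0.998, -0.0]
wrist_force: [1.5, -2.4, -3.9]
finger_gap: 0.0158
grip_force: 98.8
```

```bash
python3 red.py;python3 -W ignore arc.py 187 .1026|tail -2
```

```text
dot [(307, 198, 62), (306, 199, 46), (307, 199, 71)] c [306.74 198.65]
torque [-0.68 -0.17 -0.12]
tool F [-1.  -3.3  3.6] bolt tq est 0.25
```

Call:
jog_arm([
  [[-0.0011, 0.031, 0, 0, 0, 0.0222, 255], [0, 0, 0, 0, 0, 0, 255]],
])

```text
clock: 55.55
tcp_pos: [0.4417, -0.0136, 0.1017]
orientation: [0.0, -0.027, 1.0, -0.001]
wrist_force: [0.9, -4.7, -3.5]
finger_gap: 0.0161
grip_force: 98.8
```

```bash
python3 red.py;python3 -W ignore arc.py 183 .1026
```

```text
dot [] c [0. 0.]
now [ 0.4417 -0.0137  0.1017] yaw 3.15 tilt [ 0.    -0.001 -1.   ] gap 0.0157 F [ 1.6 -4.9 -2.8] t 55.6
XY total [ 0.0052 -0.0057  0.    ] -> 1 x [0.0052, -0.0057, 0.0]
Z/yaw total -0.0036 0.0009 -> 1 x z -0.0036 rz 0.0009
torque [-0.86 -0.12 -0.07]
tool F [-1.3 -5.   2.8] bolt tq est 0.49
```

Call:
jog_arm([
  [[-0.0011, 0.031, 0, 0, 0, 0.0222, 255], [0, 0, 0, 0, 0, 0, 255]],
])

```text
clock: 55.8
tcp_pos: [0.4416, -0.0054, 0.1018]
orientation: [0.0, 0.008, 1.0, -0.0]
wrist_force: [2.2, -3.6, -3.0]
finger_gap: 0.0159
grip_force: 99.0
```

```bash
python3 -W ignore arc.py 179 .1026|tail -2
```

```text
torque [-0.72 -0.22 -0.19]
tool F [-2.3 -3.6  3. ] bolt tq est 0.21
```

Call:
jog_arm([
  [[-0.0011, 0.031, 0, 0, 0, 0.0222, 255], [0, 0, 0, 0, 0, 0, 255]],
])

```text
clock: 56.0
tcp_pos: [0.4416, 0.0027, 0.1016]
orientation: [-0.0, 0.042, 0.999, 0.0]
wrist_force: [1.3, -0.3, -1.7]
finger_gap: 0.016
grip_force: 98.9
```

```bash
python3 -W ignore arc.py 175 .1026|tail -2
```

```text
torque [-0.28 -0.14 -0.15]
tool F [-1.3 -0.2  1.7] bolt tq est -0.13
```

Call:
jog_arm([
  [[-0.0011, 0.031, 0, 0, 0, 0.0222, 255], [0, 0, 0, 0, 0, 0, 255]],
])

```text
clock: 56.2
tcp_pos: [0.4427, 0.0102, 0.1016]
orientation: [-0.0, 0.077, 0.997, 0.0]
wrist_force: [1.7, -1.3, -3.3]
finger_gap: 0.016
grip_force: 98.8
```

```bash
python3 -W ignore arc.py 171 .1026
```

```text
now [0.4427 0.0102 0.1016] yaw -8.82 tilt [-0.  0. -1.] gap 0.0160 F [ 1.7 -1.3 -3.3] t 56.2
XY total [ 0.0026 -0.0098 -0.    ] -> 1 x [0.0026, -0.0098, -0.0]
Z/yaw total -0.0040 0.0010 -> 1 x z -0.0040 rz 0.0010
torque [-0.28 -0.19 -0.15]
tool F [-1.9 -1.   3.3] bolt tq est -0.03
```

At the stop the ratchet clicks over at about 0.5 N m (above bolt friction) and the dot stays frozen at (306.7,198.7), the same angle as at the end of the third stroke. The bolt is tight, so I lift the wrench straight off.

Call:
jog_arm([
  [[0, -0.002, -0.02, 0, 0, 0, 255], [0, 0, -0.02, 0, 0, 0, 255], [0, 0, -0.02, 0, 0, 0, 255], [0, 0, -0.02, 0, 0, 0, 255], [0, 0, -0.04, 0, 0, 0, 255], [0, 0, -0.08, 0, 0, 0, 255], [0, 0, -0.1, 0, 0, 0, 255], [0, 0, -0.05, 0, 0, 0, 255], [0.15, 0, 0, 0, 0, 0, 255], [0, 0, 0, 0, 0, 0, 255]],
])

```text
clock: 57.2
tcp_pos: [0.4012, 0.0164, 0.1894]
orientation: [-0.002, 0.078, 0.997, 0.0]
wrist_force: [-0.2, 0.4, -3.7]
finger_gap: 0.0157
grip_force: 98.9
```

```bash
python3 go.py .4259 -.2342 .1 3
```

```text
now [0.4012 0.0164 0.1894] yaw -8.97 tilt [-0.004  0.001 -1.   ] gap 0.0157 F [-0.2  0.4 -3.7] t 57.2
XY total [-0.254  -0.9747 -0.0013] -> 7 x [-0.0363, -0.1392, -0.0002]
Z/yaw total 0.3578 -0.0665 -> 3 x z 0.1193 rz -0.0222
```

Call:
jog_arm([
  [[-0.0363, -0.1392, 0, 0, 0, 0, 255], [-0.0363, -0.1392, 0, 0, 0, 0, 255], [-0.0363, -0.1392, 0, 0, 0, 0, 255], [-0.0363, -0.1392, 0, 0, 0, 0, 255], [-0.0363, -0.1392, 0, 0, 0, 0, 255], [-0.0363, -0.1392, 0, 0, 0, 0, 255], [-0.0363, -0.1392, 0, 0, 0, 0, 255], [0, 0, 0, 0, 0, -0.0333, 255], [0, 0, 0, 0, 0, -0.0332, 255], [0, 0, 0.12, 0, 0, 0, 255], [0, 0, 0.12, 0, 0, 0, 255], [0, 0, 0.12, 0, 0, 0, 255], [0, 0, 0, 0, 0, 0, 255], [0, 0, 0, 0, 0, 0, 255]],
])

```text
clock: 58.6
tcp_pos: [0.4299, -0.2348, 0.0996]
orientation: [-0.001, -0.026, 1.0, 0.0]
wrist_force: [-0.4, -0.4, -3.2]
finger_gap: 0.0159
grip_force: 99.0
```

```bash
python3 red.py; python3 go.py .4255 -.2342 .0075 3
python3 - <<'E'
from h import *
T=cam('top')
f=lambda x,k:cv2.resize(x[:,:,::-1],None,fx=k,fy=k,interpolation=cv2.INTER_CUBIC)
cv2.imwrite('pics/c10.png',np.hstack([f(T['pixels'][184:214,294:324],13),f(T['pixels'][180:270,330:400],390/90)]))
E
```

```text
dot [(307, 198, 56), (307, 199, 69)] c [307.   198.55]
now [ 0.4309 -0.2355  0.1005] yaw 2.96 tilt [ 0.001 -0.001 -1.   ] gap 0.0157 F [-0.8 -0.6 -2. ] t 58.6
XY total [ 0.0212  0.0064 -0.    ] -> 1 x [0.0212, 0.0064, -0.0]
Z/yaw total 0.3722 -0.0002 -> 3 x z 0.1241 rz -0.0001
```

View pics/c10.png

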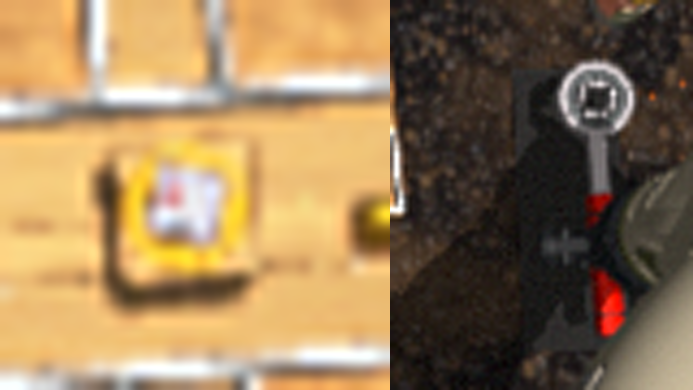

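The bolt's red dot sits at (307,198.6), unchanged after lifting. The wrench hangs over its mat, so I lay it down.

Call:
jog_arm([
  [[0.0212, 0.0064, 0.1, 0, 0, 0, 255], [0, 0, 0.1, 0, 0, 0, 255], [0, 0, 0.1, 0, 0, 0, 255], [0, 0, 0.04, 0, 0, 0, 255], [0, 0, 0.02, 0, 0, 0, 255], [0, 0, 0.012, 0, 0, 0, 255], [0, 0, 0, 0, 0, 0, 255], [0, 0, 0, 0, 0, 0, 0], [0, 0, 0, 0, 0, 0, 0], [0, 0, 0, 0, 0, 0, 0], [0, 0, 0, 0, 0, 0, 0], [0, 0, 0, 0, 0, 0, 0], [0, 0, -0.08, 0, 0, 0, 0], [0, 0, -0.14, 0, 0, 0, 0], [0, 0, -0.14, 0, 0, 0, 0], [0, 0, -0.14, 0, 0, 0, 0], [0, 0, -0.14, 0, 0, 0, 0], [0, 0.1, -0.14, 0, 0, 0, 0], [0, 0.15, 0, 0, 0, 0, 0], [0, 0, 0, 0, 0, 0, 0]],
])

```text
clock: 60.7
tcp_pos: [0.4213, -0.1686, 0.2025]
orientation: [0.001, -0.027, 1.0, 0.0]
wrist_force: [-0.4, 0.5, -0.7]
finger_gap: 0.0858
grip_force: 0.0
```

Run:
```python
from h import *
np.set_printoptions(precision=4,suppress=True)
S=cam('scene');T=cam('top');np.save('tj.npy',T['pixels'])
p=T['pixels'].astype(int);m=((p[...,0]>120)&(p[...,1]<70)&(p[...,2]<70));m[:,:355]=0;m[:,390:]=0;m[:200]=0;m[270:]=0
v,u=np.nonzero(m)
if len(u):
  pts=np.array([atz(T,q,.02)[:2] for q in np.c_[u,v]]);c=pts.mean(0);w,V=np.linalg.eigh(np.cov(pts.T));d=V[:,1]*np.sign(V[0,1]);print('red',len(u),c,np.degrees(np.arctan2(d[1],d[0])))
# caps: yellow cap in top & scene
def blob(c,f,box):
  q=c['pixels'].astype(int);k=f(q);M=np.zeros_like(k);u0,v0,u1,v1=box;M[v0:v1,u0:u1]=k[v0:v1,u0:u1]
  v,u=np.nonzero(M);return np.array([u.mean(),v.mean()]),np.array([u.min(),u.max(),v.min(),v.max()]),len(u)
yl=lambda q:(q[...,0]-q[...,2]>70)&(q[...,1]>80)
for c,b in((T,(375,160,400,190)),(S,(365,250,400,300))):
  print('cap',blob(c,yl,b))
a=blob(T,yl,(375,160,400,190))[0];b=blob(S,yl,(365,250,400,300))[0]
print('tri cap',tri([(T,a),(S,b)]),'top@.106',atz(T,a,.104))
gr=lambda q:(q.min(2)>95)&(q.max(2)-q.min(2)<40)
print('salt bright',blob(T,lambda q:(q.min(2)>75)&(q.max(2)-q.min(2)<40),(402,174,428,200)))
for n in('salt_shaker','spice_1'):
  for r in spotter.cut_out(n,'top')[:3]:
    v,u=np.nonzero(r['region']);print(n,round(r['conf'],2),r['uv'],u.min(),u.max(),v.min(),v.max())
  print(n,[(np.round(x['uv'],1),x['conf'].__round__(2)) for x in spotter.landmark_of(n,'top')])
g=p[172:200,400:428].mean(2).astype(int)
print('cols 400..');print('\n'.join(str(172+i)+' '+' '.join('%3d'%x for x in r) for i,r in enumerate(g)))
```

```text
cap (array([388.972 , 173.6729]), array([383, 395, 167, 180]), 107)
cap (array([383.9143, 264.6114]), array([376, 392, 257, 272]), 175)
tri cap [ 0.641  -0.2769  0.1016] top@.106 [ 0.6402 -0.276   0.104 ]
salt bright (array([415.1121, 188.0234]), array([404, 424, 179, 199]), 214)
salt_shaker 0.54 [410.4, 186.2] 406 424 180 194
salt_shaker [(array([407.3, 188.9]), 0.5)]
spice_1 0.63 [384.7, 177.0] 376 395 168 185
spice_1 0.36 [307.6, 203.9] 282 332 172 232
spice_1 [(array([381.8, 179.3]), 0.54)]
cols 400..
172  45  57  63  68  65  64  58  51  55  56  70  68  65  57  48  63  68  58  61  67  51  38  42  44  45  36  27  35
173  36  44  59  73  66  53  53  46  57  64  85  69  52  51  47  57  63  60  63  66  54  45  47  40  29  26  38  28
174  36  38  47  52  44  47  49  51  62  62  77  63  50  41  43  47  52  59  69  84  71  48  36  39  28  29  51  42
175  40  42  43  45  42  42  49  48  46  48  52  47  54  37  40  47  55  50  55  79  75  49  40  41  25  31  35  41
176  47  47  47  51  44  40  45  44  41  56  46  42  56  37  36  48  64  58  46  50  66  52  56  35  25  29  45  63
177  48  
[... 1958 characters left out ...]
  80
194  60  55  52  44  48  70  81  55  55 126 151 141 132  99  74  62  47  49  44  42  42  46  53  47  43  42  59  76
195  50  51  60  55  60  84 116  66  69 149 160 153 147 133 109  84  55  42  39  40  49  51  45  48  48  43  47  60
196  44  48  48  55  62 102 124  72  96 167 168 160 155 152 143 134  99  54  44  40  58  61  42  48  49  44  43  45
197  36  30  35  47  67 117  98  62 136 178 173 169 164 160 155 151 139  65  39  42  47  49  43  46  45  46  44  48
198  30  28  36  61  83 139  84  76 166 185 178 175 169 169 164 159 156  82  43  37  40  42  49  55  47  55  47  44
199  42  32  47  64 112 158  78 122 185 189 186 182 179 175 172 170 166  97  66  46  40  40  64  70  55  60  59  57
```

```bash
python3 - <<'E'
from h import *
np.set_printoptions(precision=4,suppress=True)
T=cam('top')
P=atz(T,(419.6,184.2),.08);print(P,'base px',proj(T,[P[0],P[1],0]),proj(T,[P[0],P[1],.045]),np.hypot(P[0],P[1]))
P=atz(T,(389,173.6),.104);print(P,'base px',proj(T,[P[0],P[1],0]))
y=np.radians(6.1);c=np.array([.5513,-.0091])
for n,a,b in((1,66,46),(2,66,-46),(3,-66,46),(4,-66,-46)):
  a/=1e3;b/=1e3;print(n,c+[a*np.cos(y)-b*np.sin(y),a*np.sin(y)+b*np.cos(y)])
E
python3 go.py .6405 -.2765 .16 3
```

```text
[ 0.6102 -0.384   0.08  ] base px [411.6255 188.543 ] [415.9945 186.1636] 0.7210029302490444
[ 0.6404 -0.2761  0.104 ] base px [380.9508 180.0141]
1 [0.612  0.0437]
2 [ 0.6218 -0.0478]
3 [0.4808 0.0296]
4 [ 0.4906 -0.0619]
now [ 0.4215 -0.172   0.2006] yaw 2.89 tilt [-0.001  0.001 -1.   ] gap 0.0855 F [-0.6 -0.2 -1. ] t 61.0
XY total [-0.8538 -0.4618 -0.001 ] -> 7 x [-0.122, -0.066, -0.0001]
Z/yaw total 0.1623 -0.0006 -> 2 x z 0.0811 rz -0.0003
```

Call:
jog_arm([
  [[-0.122, -0.066, 0, 0, 0, 0, 0], [-0.122, -0.066, 0, 0, 0, 0, 0], [-0.122, -0.066, 0, 0, 0, 0, 0], [-0.122, -0.066, 0, 0, 0, 0, 0], [-0.122, -0.066, 0, 0, 0, 0, 0], [-0.122, -0.066, 0, 0, 0, 0, 0], [-0.122, -0.066, 0, 0, 0, 0, 0], [0, 0, 0.08, 0, 0, 0, 0], [0, 0, 0.08, 0, 0, 0, 0], [0, 0, 0, 0, 0, 0, 0], [0, 0, 0, 0, 0, 0, 0]],
], force=40)

```text
clock: 62.15
tcp_pos: [0.6402, -0.276, 0.1603]
orientation: [-0.001, -0.025, 1.0, 0.001]
wrist_force: [0.5, 0.1, 0.3]
finger_gap: 0.0855
grip_force: 0.0
```

```bash
python3 go.py .6405 -.2765 .056 3
```

```text
now [ 0.6402 -0.276   0.1603] yaw 2.91 tilt [-0.002  0.001 -1.   ] gap 0.0855 F [0.5 0.1 0.3] t 62.1
XY total [-0.0012 -0.002  -0.    ] -> 1 x [-0.0012, -0.002, -0.0]
Z/yaw total 0.4173 -0.0005 -> 3 x z 0.1391 rz -0.0002
```

Call:
jog_arm([
  [[-0.0012, -0.002, 0.1, 0, 0, 0, 0], [0, 0, 0.1, 0, 0, 0, 0], [0, 0, 0.1, 0, 0, 0, 0], [0, 0, 0.08, 0, 0, 0, 0], [0, 0, 0.037, 0, 0, 0, 0], [0, 0, 0, 0, 0, 0, 255], [0, 0, 0, 0, 0, 0, 255], [0, 0, 0, 0, 0, 0, 255], [0, 0, 0, 0, 0, 0, 255], [0, 0, 0, 0, 0, 0, 255], [0, 0, 0, 0, 0, 0, 255], [0, 0, 0, 0, 0, 0, 255], [0, 0, 0, 0, 0, 0, 255], [0, 0, -0.06, 0, 0, 0, 255], [0, 0, -0.12, 0, 0, 0, 255], [0, 0, -0.12, 0, 0, 0, 255], [0, 0, -0.12, 0, 0, 0, 255], [0, 0, 0, 0, 0, 0, 255], [0, 0, 0, 0, 0, 0, 255]],
], force=40)

```text
clock: 64.05
tcp_pos: [0.6416, -0.2765, 0.1627]
orientation: [0.001, -0.026, 1.0, -0.001]
wrist_force: [0.5, -1.0, -1.5]
finger_gap: 0.0403
grip_force: 40.5
```

```bash
python3 go.py .4906 -.0619 .097 6.1
python3 - <<'E'
from h import *
T=cam('top')
p=T['pixels'].astype(int);m=((p[...,0]>120)&(p[...,1]<70)&(p[...,2]<70));m[:,:355]=0;m[:,390:]=0;m[:200]=0;m[270:]=0
v,u=np.nonzero(m)
if len(u):
  pts=np.array([atz(T,q,.02)[:2] for q in np.c_[u,v]]);c=pts.mean(0);w,V=np.linalg.eigh(np.cov(pts.T));d=V[:,1]*np.sign(V[0,1]);print('red',len(u),c,np.degrees(np.arctan2(d[1],d[0])))
E
```

```text
now [ 0.6416 -0.2765  0.1627] yaw 2.95 tilt [ 0.002 -0.001 -1.   ] gap 0.0403 F [ 0.5 -1.  -1.5] t 64.0
XY total [ 0.559   0.8884 -0.0019] -> 7 x [0.0799, 0.1269, -0.0003]
Z/yaw total 0.2628 -0.0175 -> 2 x z 0.1314 rz -0.0087
```

Call:
jog_arm([
  [[0.0799, 0.1269, 0, 0, 0, 0, 255], [0.0799, 0.1269, 0, 0, 0, 0, 255], [0.0799, 0.1269, 0, 0, 0, 0, 255], [0.0799, 0.1269, 0, 0, 0, 0, 255], [0.0799, 0.1269, 0, 0, 0, 0, 255], [0.0799, 0.1269, 0, 0, 0, 0, 255], [0.0799, 0.1269, 0, 0, 0, -0.0175, 255], [0, 0, 0, 0, 0, 0, 255], [0, 0, 0.06, 0, 0, 0, 255], [0, 0, 0.06, 0, 0, 0, 255], [0, 0, 0.06, 0, 0, 0, 255], [0, 0, 0.04, 0, 0, 0, 255], [0, 0, 0.02, 0, 0, 0, 255], [0, 0, 0.015, 0, 0, 0, 255], [0, 0, 0, 0, 0, 0, 255], [0, 0, 0, 0, 0, 0, 255]],
])

```text
clock: 65.7
tcp_pos: [0.49, -0.0616, 0.099]
orientation: [0.0, -0.053, 0.999, 0.0]
wrist_force: [-2.7, 2.1, 5.3]
finger_gap: 0.0403
grip_force: 41.2
```

```bash
python3 go.py .4906 -.0619 .096 6.1
```

```text
now [ 0.49   -0.0616  0.099 ] yaw 6.10 tilt [ 0.  0. -1.] gap 0.0403 F [-2.7  2.1  5.3] t 65.7
XY total [-0.0021 -0.0016  0.    ] -> 1 x [-0.0021, -0.0016, 0.0]
Z/yaw total 0.0119 -0.0000 -> 1 x z 0.0119 rz -0.0000
```

Call:
jog_arm([
  [[0, 0, 0, 0, 0, 0, 60], [0, 0, 0, 0, 0, 0, 60], [0, 0, 0, 0, 0, 0, 60], [0, 0, 0, 0, 0, 0, 60], [0, 0, 0, 0, 0, 0, 60], [0, 0, -0.06, 0, 0, 0, 60], [0, 0, -0.12, 0, 0, 0, 60], [0, 0, -0.14, 0, 0, 0, 60], [0, 0, -0.14, 0, 0, 0, 0], [0, -0.1, 0, 0, 0, 0, 0], [0, -0.15, 0, 0, 0, 0, 0], [0, -0.15, 0, 0, 0, 0, 0], [-0.1, -0.15, 0, 0, 0, 0, 0], [-0.1, -0.15, 0, 0, 0, 0, 0], [-0.1, -0.15, 0, 0, 0, 0, 0], [0, 0, 0, 0, 0, 0, 0], [0, 0, 0, 0, 0, 0, 0]],
])

```text
clock: 67.4
tcp_pos: [0.5871, -0.2656, 0.2115]
orientation: [-0.001, -0.053, 0.999, 0.001]
wrist_force: [-1.1, 0.5, -0.1]
finger_gap: 0.0854
grip_force: 0.0
```

```bash
python3 go.py .6102 -.384 .14 6.1
python3 - <<'E'
from h import *
T=cam('top')
P=atz(T,(419,155),.09);print('jam',P,'purple',atz(T,(415,224),.022))
r=spotter.cut_out('salt_shaker','top')
for x in r[:3]:
  v,u=np.nonzero(x['region']);print(x['conf'],u.min(),u.max(),v.min(),v.max())
for k in('wrench','wrench_grip','spice_1'):print(k,[(np.round(x['uv'],1),round(x['conf'],2)) for x in spotter.landmark_of(k,'top')])
# yellow cap position now
p=T['pixels'].astype(int);m=(p[...,0]-p[...,2]>70)&(p[...,1]>80)
print('bright spot salt',[int(x) for x in p[184,414:426].mean(1)])
E
```

```text
now [ 0.5871 -0.2656  0.2115] yaw 6.03 tilt [-0.002  0.002 -1.   ] gap 0.0854 F [-1.1  0.5 -0.1] t 67.4
XY total [-0.0421 -0.4807 -0.0009] -> 4 x [-0.0105, -0.1202, -0.0002]
Z/yaw total 0.2860 -0.0004 -> 2 x z 0.1430 rz -0.0002
jam [ 0.70793929 -0.38226887  0.09      ] purple [ 0.48171655 -0.38370882  0.022     ]
0.37 365 381 203 224
wrench [(array([373.9, 208.9]), 0.78)]
wrench_grip []
spice_1 [(array([322.1, 219.6]), 0.64), (array([318.2, 181.6]), 0.19)]
bright spot salt [141, 149, 155, 160, 166, 167, 173, 176, 177, 180, 184, 183]
```

Call:
jog_arm([
  [[-0.0105, -0.1202, 0, 0, 0, 0, 50], [-0.0105, -0.1202, 0, 0, 0, 0, 50], [-0.0105, -0.1202, 0, 0, 0, 0, 50], [-0.0105, -0.1202, 0, 0, 0, 0, 50], [0, 0, 0.12, 0, 0, 0, 50], [0, 0, 0.12, 0, 0, 0, 50], [0, 0, 0.05, 0, 0, 0, 50], [0, 0, 0, 0, 0, 0, 50], [0, 0, 0, 0, 0, 0, 50]],
])

```text
clock: 68.55
tcp_pos: [0.6108, -0.3829, 0.1422]
orientation: [0.0, -0.054, 0.999, -0.0]
wrist_force: [0.9, 0.2, -0.2]
finger_gap: 0.0687
grip_force: 0.0
```

```bash
python3 go.py .6102 -.384 .038 6.1
```

```text
now [ 0.6108 -0.3829  0.1422] yaw 6.14 tilt [ 0.001 -0.001 -1.   ] gap 0.0687 F [ 0.9  0.2 -0.2] t 68.5
XY total [ 0.0027 -0.004   0.    ] -> 1 x [0.0027, -0.004, 0.0]
Z/yaw total 0.4166 0.0002 -> 3 x z 0.1389 rz 0.0001
```

Call:
jog_arm([
  [[0.0027, -0.004, 0.08, 0, 0, 0, 50], [0, 0, 0.1, 0, 0, 0, 50], [0, 0, 0.1, 0, 0, 0, 50], [0, 0, 0.08, 0, 0, 0, 50], [0, 0, 0.056, 0, 0, 0, 50], [0, 0, 0, 0, 0, 0, 255], [0, 0, 0, 0, 0, 0, 255], [0, 0, 0, 0, 0, 0, 255], [0, 0, 0, 0, 0, 0, 255], [0, 0, 0, 0, 0, 0, 255], [0, 0, 0, 0, 0, 0, 255], [0, 0, 0, 0, 0, 0, 255], [0, 0, -0.06, 0, 0, 0, 255], [0, 0, -0.14, 0, 0, 0, 255], [0, 0, -0.16, 0, 0, 0, 255], [0, 0, -0.16, 0, 0, 0, 255], [0, 0, -0.06, 0, 0, 0, 255], [0, 0, 0, 0, 0, 0, 255], [0, 0, 0, 0, 0, 0, 255]],
])

```text
clock: 70.45
tcp_pos: [0.6096, -0.3843, 0.1814]
orientation: [-0.0, -0.053, 0.999, 0.0]
wrist_force: [-0.4, -0.4, -2.1]
finger_gap: 0.0373
grip_force: 38.5
```

```bash
python3 go.py .4808 .0296 .079 6.1
```

```text
now [ 0.6096 -0.3843  0.1814] yaw 6.10 tilt [-0.  0. -1.] gap 0.0373 F [-0.4 -0.4 -2.1] t 70.5
XY total [0.3366 1.7009 0.0005] -> 11 x [0.0306, 0.1546, 0.0]
Z/yaw total 0.4097 -0.0000 -> 3 x z 0.1366 rz -0.0000
```

Call:
jog_arm([
  [[0, 0, -0.1, 0, 0, 0, 255], [0.0306, 0.1546, -0.1, 0, 0, 0, 255], [0.0306, 0.1546, 0, 0, 0, 0, 255], [0.0306, 0.1546, 0, 0, 0, 0, 255], [0.0306, 0.1546, 0, 0, 0, 0, 255], [0.0306, 0.1546, 0, 0, 0, 0, 255], [0.0306, 0.1546, 0, 0, 0, 0, 255], [0.0306, 0.1546, 0, 0, 0, 0, 255], [0.0306, 0.1546, 0, 0, 0, 0, 255], [0.0306, 0.1546, 0, 0, 0, 0, 255], [0.0306, 0.1546, 0, 0, 0, 0, 255], [0.0306, 0.1546, 0, 0, 0, 0, 255], [0, 0, 0.1, 0, 0, 0, 255], [0, 0, 0.1, 0, 0, 0, 255], [0, 0, 0.1, 0, 0, 0, 255], [0, 0, 0.1, 0, 0, 0, 255], [0, 0, 0, 0, 0, 0, 255], [0, 0, 0, 0, 0, 0, 255]],
])

```text
clock: 72.25
tcp_pos: [0.4795, 0.0295, 0.1306]
orientation: [-0.002, -0.053, 0.999, 0.0]
wrist_force: [1.4, -0.3, -1.9]
finger_gap: 0.0375
grip_force: 38.7
```

```bash
python3 go.py .4808 .0296 .080 6.1
```

```text
now [0.4795 0.0295 0.1306] yaw 6.10 tilt [-0.004  0.    -1.   ] gap 0.0375 F [ 1.4 -0.3 -1.9] t 72.2
XY total [-0.005  -0.0002 -0.    ] -> 1 x [-0.005, -0.0002, -0.0]
Z/yaw total 0.2022 0.0000 -> 2 x z 0.1011 rz 0.0000
```

Call:
jog_arm([
  [[-0.005, 0, 0.06, 0, 0, 0, 255], [0, 0, 0.06, 0, 0, 0, 255], [0, 0, 0.04, 0, 0, 0, 255], [0, 0, 0.02, 0, 0, 0, 255], [0, 0, 0.015, 0, 0, 0, 255], [0, 0, 0, 0, 0, 0, 255], [0, 0, 0, 0, 0, 0, 255]],
])

```text
clock: 72.95
tcp_pos: [0.4826, 0.0295, 0.0834]
orientation: [0.0, -0.053, 0.999, -0.0]
wrist_force: [0.0, -0.1, -0.6]
finger_gap: 0.0372
grip_force: 38.7
```

Call:
jog_arm([
  [[0, 0, 0.01, 0, 0, 0, 255], [0, 0, 0.006, 0, 0, 0, 255], [0, 0, 0, 0, 0, 0, 255]],
])

```text
clock: 73.25
tcp_pos: [0.4822, 0.0296, 0.0788]
orientation: [-0.0, -0.053, 0.999, 0.0]
wrist_force: [-1.1, 0.9, -1.5]
finger_gap: 0.0371
grip_force: 38.7
```

Call:
jog_arm([
  [[0, 0, 0.006, 0, 0, 0, 255], [0, 0, 0.003, 0, 0, 0, 255], [0, 0, 0, 0, 0, 0, 255]],
])

```text
clock: 73.55
tcp_pos: [0.4826, 0.0296, 0.0783]
orientation: [0.001, -0.053, 0.999, -0.0]
wrist_force: [-4.0, 1.2, 12.6]
finger_gap: 0.0372
grip_force: 40.5
```

Contact with the pocket floor. I release and retreat clear of both views.

Call:
jog_arm([
  [[0, 0, -0.004, 0, 0, 0, 255], [0, 0, 0, 0, 0, 0, 60], [0, 0, 0, 0, 0, 0, 60], [0, 0, 0, 0, 0, 0, 60], [0, 0, 0, 0, 0, 0, 60], [0, 0, 0, 0, 0, 0, 60], [0, 0, -0.06, 0, 0, 0, 60], [0, 0, -0.12, 0, 0, 0, 60], [0, 0, -0.14, 0, 0, 0, 60], [0, 0, -0.14, 0, 0, 0, 60], [0, 0, -0.1, 0, 0, 0, 60], [0, 0.15, 0, 0, 0, 0, 0], [0, 0.18, 0, 0, 0, 0, 0], [0, 0.18, 0, 0, 0, 0, 0], [0, 0.18, 0, 0, 0, 0, 0], [0, 0.18, 0, 0, 0, 0, 0], [0, 0.18, 0, 0, 0, 0, 0], [0, 0, 0, 0, 0, 0, 0], [0, 0, 0, 0, 0, 0, 0]],
])

```text
clock: 75.45
tcp_pos: [0.4538, 0.2914, 0.2173]
orientation: [-0.0, -0.055, 0.999, -0.0]
wrist_force: [0.2, 0.3, -0.2]
finger_gap: 0.0856
grip_force: 0.0
```

```bash
python3 red.py
python3 - <<'E'
from h import *
T=cam('top');S=cam('scene')
print(env.get_state()['tcp_pos'])
a=T['pixels'][150:265,265:440][:,:,::-1];b=S['pixels'][165:330,255:400][:,:,::-1]
f=lambda x,h:cv2.resize(x,(int(x.shape[1]*h/x.shape[0]),h),interpolation=cv2.INTER_CUBIC)
o=np.hstack([f(a,330),f(b,330)]);print(o.shape);cv2.imwrite('pics/fin.png',o)
p=T['pixels'].astype(int);m=((p[...,0]>120)&(p[...,1]<70)&(p[...,2]<70));m[:,:345]=0;m[:,400:]=0;m[:190]=0;m[275:]=0
v,u=np.nonzero(m);pts=np.array([atz(T,q,.02)[:2] for q in np.c_[u,v]]);c=pts.mean(0);w,V=np.linalg.eigh(np.cov(pts.T));d=V[:,1]*np.sign(V[0,1]);print('red',len(u),c,np.degrees(np.arctan2(d[1],d[0])),'mid',c+d*.0485)
for x in spotter.cut_out('tool_mat','top')[:2]:
  v,u=np.nonzero(x['region']);r=cv2.minAreaRect(np.array([atz(T,q,.004)[:2] for q in np.c_[u,v]],np.float32));print('mat',x['conf'],r)
E
```

```text
dot [(307, 198, 59), (307, 199, 69)] c [307.   198.54]
[0.45447606 0.28946939 0.21760723]
(330, 792, 3)
red 154 [ 0.41036615 -0.25868124] 6.716192604092835 mid [ 0.45853332 -0.2530091 ]
mat 0.75 ((0.4697233736515045, -0.23636193573474884), (0.22618721425533295, 0.08407000452280045), 2.1003682613372803)
```

View pics/fin.png

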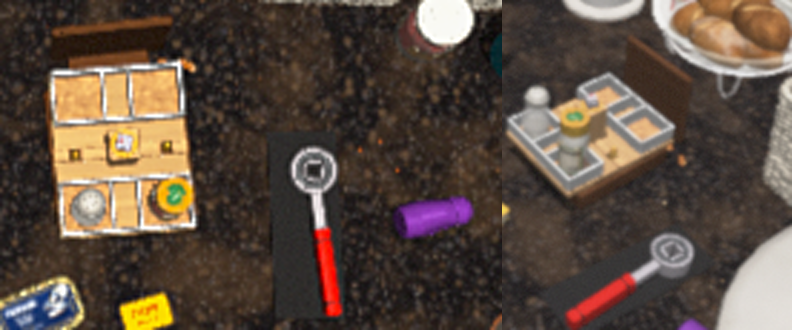

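The knock has happened: the wrench now lies at 6.7° with its mid at (0.4585,-0.253), off the mat's axis (centre (0.470,-0.236), 2.1°). The jars stand in the front pockets at top(297,224) left and (325,219) right, and the bolt dot is unchanged. I lay the wrench back along the mat.

```bash
python3 go.py .4228 -.2572 .06 6.7
```

```text
now [0.4546 0.2893 0.2177] yaw 5.99 tilt [-0. -0. -1.] gap 0.0855 F [ 0.5 -0.6 -0.1] t 75.7
XY total [ 0.3548 -2.1608  0.0005] -> 14 x [0.0253, -0.1543, 0.0]
Z/yaw total 0.6308 -0.0039 -> 4 x z 0.1577 rz -0.0010
```

Call:
jog_arm([
  [[0.0253, -0.1543, 0, 0, 0, 0, 0], [0.0253, -0.1543, 0, 0, 0, 0, 0], [0.0253, -0.1543, 0, 0, 0, 0, 0], [0.0253, -0.1543, 0, 0, 0, 0, 0], [0.0253, -0.1543, 0, 0, 0, 0, 0], [0.0253, -0.1543, 0, 0, 0, 0, 0], [0.0253, -0.1543, 0, 0, 0, 0, 0], [0.0253, -0.1543, 0, 0, 0, 0, 0], [0.0253, -0.1543, 0, 0, 0, 0, 0], [0.0253, -0.1543, 0, 0, 0, 0, 0], [0.0253, -0.1543, 0, 0, 0, 0, 0], [0.0253, -0.1543, 0, 0, 0, 0, 0], [0.0253, -0.1543, 0, 0, 0, 0, 0], [0.0253, -0.1543, 0, 0, 0, 0, 0], [0, 0, 0.1577, 0, 0, -0.004, 0], [0, 0, 0.1577, 0, 0, 0, 0], [0, 0, 0.1577, 0, 0, 0, 0], [0, 0, 0.1577, 0, 0, 0, 0], [0, 0, 0, 0, 0, 0, 0], [0, 0, 0, 0, 0, 0, 0]],
], force=80)

```text
clock: 77.65
tcp_pos: [0.4228, -0.2562, 0.0603]
orientation: [-0.001, -0.059, 0.998, 0.001]
wrist_force: [-0.1, 0.7, 0.2]
finger_gap: 0.086
grip_force: 0.0
```

```bash
python3 go.py .4228 -.2572 .0065 6.7
```

```text
now [ 0.4228 -0.2562  0.0603] yaw 6.73 tilt [-0.001  0.001 -1.   ] gap 0.0860 F [-0.1  0.7  0.2] t 77.7
XY total [ 0.0004 -0.004  -0.    ] -> 1 x [0.0004, -0.004, -0.0]
Z/yaw total 0.2153 0.0001 -> 2 x z 0.1076 rz 0.0001
```

Call:
jog_arm([
  [[0.0004, -0.004, 0.1, 0, 0, 0, 0], [0, 0, 0.08, 0, 0, 0, 0], [0, 0, 0.035, 0, 0, 0, 0], [0, 0, 0, 0, 0, 0, 255], [0, 0, 0, 0, 0, 0, 255], [0, 0, 0, 0, 0, 0, 255], [0, 0, 0, 0, 0, 0, 255], [0, 0, 0, 0, 0, 0, 255], [0, 0, 0, 0, 0, 0, 255], [0, 0, 0, 0, 0, 0, 255], [0, 0, 0, 0, 0, 0, 255], [0, 0, 0, 0, 0, 0, 255], [0, 0, -0.06, 0, 0, 0, 255], [0, 0, -0.06, 0, 0, 0, 255], [-0.046, 0.0775, 0, 0, 0, 0, 255], [0, 0, 0, 0, 0, 0.0244, 255], [0, 0, 0, 0, 0, 0, 255], [0, 0, 0, 0, 0, 0, 255]],
])

```text
clock: 79.45
tcp_pos: [0.4326, -0.2361, 0.036]
orientation: [-0.0, -0.022, 1.0, 0.0]
wrist_force: [0.6, 0.7, -2.3]
finger_gap: 0.0163
grip_force: 79.0
```

```bash
python3 go.py .432 -.2366 .007 2.3
```

```text
now [ 0.4326 -0.2361  0.036 ] yaw 2.53 tilt [-0.001  0.    -1.   ] gap 0.0163 F [ 0.6  0.7 -2.3] t 79.5
XY total [ 0.0024 -0.0019  0.    ] -> 1 x [0.0024, -0.0019, 0.0]
Z/yaw total 0.1161 0.0013 -> 1 x z 0.1161 rz 0.0013
```

Call:
jog_arm([
  [[0.002, -0.002, 0.06, 0, 0, 0.0013, 255], [0, 0, 0.04, 0, 0, 0, 255], [0, 0, 0.016, 0, 0, 0, 255], [0, 0, 0, 0, 0, 0, 255], [0, 0, 0, 0, 0, 0, 0], [0, 0, 0, 0, 0, 0, 0], [0, 0, 0, 0, 0, 0, 0], [0, 0, 0, 0, 0, 0, 0], [0, 0, 0, 0, 0, 0, 0], [0, 0, -0.08, 0, 0, 0, 0], [0, 0, -0.15, 0, 0, 0, 0], [0, 0, -0.15, 0, 0, 0, 0], [0, 0, -0.15, 0, 0, 0, 0], [0, 0, -0.15, 0, 0, 0, 0], [0, 0, -0.15, 0, 0, 0, 0], [0, 0.15, 0, 0, 0, 0, 0], [0, 0.18, 0, 0, 0, 0, 0], [0, 0.18, 0, 0, 0, 0, 0], [0, 0.18, 0, 0, 0, 0, 0], [0, 0.18, 0, 0, 0, 0, 0]],
])

```text
clock: 81.45
tcp_pos: [0.4237, -0.0179, 0.2149]
orientation: [0.0, -0.019, 1.0, 0.0]
wrist_force: [1.2, -1.0, 0.1]
finger_gap: 0.0854
grip_force: 0.0
```

Call:
jog_arm([
  [[0, 0.18, 0, 0, 0, 0, 0], [0, 0.18, 0, 0, 0, 0, 0], [0, 0.18, 0, 0, 0, 0, 0], [0, 0.18, 0, 0, 0, 0, 0], [0, 0.18, 0, 0, 0, 0, 0], [0, 0.18, 0, 0, 0, 0, 0], [0, 0.1, 0, 0, 0, 0, 0], [0, 0, 0, 0, 0, 0, 0], [0, 0, 0, 0, 0, 0, 0]],
])

```text
clock: 82.35
tcp_pos: [0.4123, 0.2755, 0.2145]
orientation: [-0.0, -0.02, 1.0, -0.0]
wrist_force: [-0.1, -0.0, -0.9]
finger_gap: 0.0853
grip_force: 0.0
```

```bash
python3 red.py
python3 - <<'E'
from h import *
T=cam('top');s=env.get_state();print(s['tcp_pos'],s['clock'])
p=T['pixels'].astype(int);m=((p[...,0]>120)&(p[...,1]<70)&(p[...,2]<70));m[:,:345]=0;m[:,400:]=0;m[:190]=0;m[275:]=0
v,u=np.nonzero(m);pts=np.array([atz(T,q,.02)[:2] for q in np.c_[u,v]]);c=pts.mean(0);w,V=np.linalg.eigh(np.cov(pts.T));d=V[:,1]*np.sign(V[0,1]);print('red',len(u),c,np.degrees(np.arctan2(d[1],d[0])),'mid',c+d*.0485)
for k in 'spice_1','salt_shaker':print(k,[(np.round(x['uv'],1).tolist(),round(x['conf'],2)) for x in spotter.landmark_of(k,'top')])
for P in([.4906,-.0619,.04],[.4808,.0296,.04]):print(proj(T,P))
# bolt top: red offset from centroid of whitish bolt
W=np.clip(p[192:206,301:316,2]-115,0,None).astype(float)*(p[192:206,301:316].max(2)-p[192:206,301:316].min(2)<70)
vv,uu=np.mgrid[192:206,301:316];print('bolt c',(W*uu).sum()/W.sum(),(W*vv).sum()/W.sum())
E
```

```text
dot [(307, 198, 56), (307, 199, 68)] c [307.   198.55]
[0.41259425 0.27447989 0.21463743] 82.45
red 157 [ 0.4178677  -0.23918763] 2.0660257644641566 mid [ 0.46633618 -0.23743915]
spice_1 [([325.2, 222.3], 0.74)]
salt_shaker [([404.1, 226.1], 0.76)]
[322.29252721 220.21430734]
[295.54127918 222.86264956]
bolt c 308.03472222222223 199.12704248366012
```

```bash
python3 -c "
from workcell import ticket
print(ticket.hand_in())"
```

```text
the job is handed in; nothing more can be done
None
```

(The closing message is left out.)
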